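Set up the pen-plating station on a jeweller's bench

TASK

Get the pen-plating station ready: first stand every tipped amber spare bottle upright again, in line with its neighbours along the middle of the grey stock tray. Then load the wooden rack in process order, one bottle at a time from pocket 1 to pocket 5 (brass pins count them): yellow cap in pocket 1, white in 2, red in 3, blue in 4, green in 5, each standing upright on the pocket's floor; if a colour is missing today, leave its pocket empty. When all the bottles there are have been racked, turn the red main switch of the power supply clockwise fully on, and leave everything else on the bench where it is, with the stock bottles standing in line.

Things in the scene. Friction and masses are not known exactly. Their poses are not given: they have to be found in the camera images.
- bottle1: electro-cleaner: white square bottle 42 x 42 x 98 mm, 0.17 kg, half full; origin on its axis at mid-height, z to the cap, x and y square to its sides; body from z -49 to +21 mm, neck to +29, then a round fixed cap, 30 mm diameter, 20 high, yellow, 1 dot on top. Stands in the blue tray (floor 4 mm, rim 12 mm) among others in any order and yaw, 70 mm apart or more; may be absent
- bottle2: rinse: white square bottle 42 x 42 x 98 mm, 0.17 kg, half full; origin on its axis at mid-height, z to the cap, x and y square to its sides; body from z -49 to +21 mm, neck to +29, then a round fixed cap, 30 mm diameter, 20 high, white, 2 dots on top. Stands in the blue tray (floor 4 mm, rim 12 mm) among others in any order and yaw, 70 mm apart or more; may be absent
- bottle3: activator: white square bottle 42 x 42 x 98 mm, 0.17 kg, half full; origin on its axis at mid-height, z to the cap, x and y square to its sides; body from z -49 to +21 mm, neck to +29, then a round fixed cap, 30 mm diameter, 20 high, red, 3 dots on top. Stands in the blue tray (floor 4 mm, rim 12 mm) among others in any order and yaw, 70 mm apart or more; may be absent
- bottle4: gold solution: white square bottle 42 x 42 x 98 mm, 0.17 kg, half full; origin on its axis at mid-height, z to the cap, x and y square to its sides; body from z -49 to +21 mm, neck to +29, then a round fixed cap, 30 mm diameter, 20 high, blue, 4 dots on top. Stands in the blue tray (floor 4 mm, rim 12 mm) among others in any order and yaw, 70 mm apart or more; may be absent
- bottle5: neutraliser: white square bottle 42 x 42 x 98 mm, 0.17 kg, half full; origin on its axis at mid-height, z to the cap, x and y square to its sides; body from z -49 to +21 mm, neck to +29, then a round fixed cap, 30 mm diameter, 20 high, green, 5 dots on top. Stands in the blue tray (floor 4 mm, rim 12 mm) among others in any order and yaw, 70 mm apart or more; may be absent
- spare1: spare: amber square bottle 42 x 42 x 98 mm, 0.17 kg, half full; origin on its axis at mid-height, z to the cap, x and y square to its sides; body from z -49 to +21 mm, neck to +29, then a round fixed cap, 30 mm diameter, 20 high, black. Starts lying on a flat side across the grey stock tray, cap roughly away from the robot; may be absent
- spare2: spare: amber square bottle 42 x 42 x 98 mm, 0.17 kg, half full; origin on its axis at mid-height, z to the cap, x and y square to its sides; body from z -49 to +21 mm, neck to +29, then a round fixed cap, 30 mm diameter, 20 high, black. Starts lying on a flat side across the grey stock tray, cap roughly towards the robot; may be absent
- stock1: stock: amber square bottle 42 x 42 x 98 mm, 0.17 kg, half full; origin on its axis at mid-height, z to the cap, x and y square to its sides; body from z -49 to +21 mm, neck to +29, then a round fixed cap, 30 mm diameter, 20 high, black. Already upright in the grey stock tray, to be left standing
- stock2: stock: amber square bottle 42 x 42 x 98 mm, 0.17 kg, half full; origin on its axis at mid-height, z to the cap, x and y square to its sides; body from z -49 to +21 mm, neck to +29, then a round fixed cap, 30 mm diameter, 20 high, black. Already upright in the grey stock tray, to be left standing
- lane: grey plastic stock tray, fixed: 150 mm (its x) by 350 mm (its y), floor 4 mm thick, rim 14 mm high and 4 mm thick; origin at the centre of its underside, z up. The stock bottles stand in single file along its middle line (its y axis, x = 0), at least 75 mm from middle to middle unless one is knocked aside
- rack: wooden plating rack, fixed: block 76 mm (its x) by 306 mm (its y), 42 mm high, with five square pockets in a row along its y, and on its robot side (-x) a 26 mm ledge with brass number pins, one to five, before pockets 1 to 5; pocket 1 is at the +y end. Origin on the table below the middle pocket, z up
- pocket1 (a point): centre of the floor of pocket 1: 6 mm above the table; pocket 50 mm square (sides along the rack's x and y), 36 mm deep, mouth chamfered 3 mm; pockets 60 mm apart
- pocket2 (a point): centre of the floor of pocket 2: 6 mm above the table; pocket 50 mm square (sides along the rack's x and y), 36 mm deep, mouth chamfered 3 mm; pockets 60 mm apart
- pocket3 (a point): centre of the floor of pocket 3: 6 mm above the table; pocket 50 mm square (sides along the rack's x and y), 36 mm deep, mouth chamfered 3 mm; pockets 60 mm apart
- pocket4 (a point): centre of the floor of pocket 4: 6 mm above the table; pocket 50 mm square (sides along the rack's x and y), 36 mm deep, mouth chamfered 3 mm; pockets 60 mm apart
- pocket5 (a point): centre of the floor of pocket 5: 6 mm above the table; pocket 50 mm square (sides along the rack's x and y), 36 mm deep, mouth chamfered 3 mm; pockets 60 mm apart
- main_switch (a joint): angle of the red rotary main switch on top of the plating power supply (fixed grey and blue metal box, 200 x 135 mm, 90 mm high), rad: 0 off, growing clockwise seen from above to 1.4 fully on (end stop); about 0.04 N m of friction, stays where it is left. It starts at or near off
- main_switch_grip (a point): grip point of the main switch, on its axis, 127 mm above the table: a red upright bar 42 mm long, 14 mm thick, its top 13 mm above this point, on a round foot whose top lies 23 mm below this point. The bar lies along this point's x, which turns with the switch; z up
- beaker: glass beaker, 48 mm wide, 70 mm high, in the blue tray; bystander, origin under its middle; not to be disturbed
- pliers_blue: pliers with blue handles, 150 mm long, lying right of the grey tray; bystander, origin under its middle; not to be disturbed
- bench_block: steel bench block, 65 x 65 x 22 mm, behind the grey tray; bystander, origin under its middle; not to be disturbed
- tape_roll: green tape roll, 80 mm across, 24 mm high, left of the grey tray; bystander, origin under its middle; not to be disturbed
- dish: brass dish, 90 mm across, 20 mm high, behind the blue tray; bystander, origin under its middle; not to be disturbed

How it is judged:
By the outcome, as a careful person would: the job done as asked, in the order asked, and still so for the second after the job is handed in, with the robot touching nothing.
Of bottle1, bottle2, bottle3, bottle4, bottle5 only 4 to 5 are there at a start; the rules pass over those that are not, and their reading is None.
Of spare1, spare2 only 1 to 2 are there at a start; the rules pass over those that are not, and their reading is None.
At some moment in a run one of bottle1, bottle2, bottle3, bottle4, bottle5, stock1, stock2 may be knocked a few centimetres aside while the robot is not near it.
It also fails if it takes over 192 s, if anything falls off the work surface, if the arm or the gripper's body presses on something with over 40 N, if the wrist force passes 120 N, or if a joint passes its speed limit or range.

ROBOT

A 6-joint arm with a two-finger parallel gripper is mounted at the origin on the work surface. World frame = base frame: x ahead of the robot, y to its left, z up, the work surface at z = 0. Lengths are in m, angles in rad, forces in N, time in s.
With the tool pointing down it reaches from about 0.3 to 0.775 m from the base axis. Payload 14.6 kg.
Tool frame: the origin (TCP) lies midway between the tips of the shut fingers; the grasp point (between the pads) lies 19 mm behind it (ctrl.pinch_z is the z of the grasp point in the tool frame, in m); z points along the fingers, y is the line along which they close (so a half turn about z gives the same grasp; the last joint's range is limited). The gripper opens to 94 mm and grips with 3 to 60 N. Pads are 16 mm wide; open, the fingers measure 119 mm over their backs; the gripper's body (75 mm by 177 mm) begins 78 mm behind the grasp point.
Start: joints at [-1.23, 0.3, 1.521, -0, 1.321, -0.067], TCP at [0.218, -0.505, 0.205] pointing down, gripper open.
Joint ranges: [-3.03, 3.03], [-0.79, 2.21], [0.23, 2.52], [-1.04, 4.18], [0, 3.07], [-2.55, 2.55]. Speed limits (rad/s): [2.22, 2.22, 2.57, 3.14, 3.14, 3.14].

INTERFACE

Orientations are given as [roll, pitch, yaw] about the fixed x, y, z axes, in that order (R = Rz(yaw) Ry(pitch) Rx(roll)).
In Python, from station import ctrl, camera, ticket gives the robot as it stands. The module is installed in compiled form; this text tells all that it offers.
- The arm moves only by the shell command python3 -m inch 'ROWS' [FORCE]. ROWS is text: rows parted by semicolons, each of 7 numbers parted by spaces: the opening, from -1 (shut) to 1 (fully open), then the shift along the tool's x, y, z in units of 0.03 m (1.0 is 0.03 m), then the turn, a rotation vector about the tool's x, y, z in units of 10 degrees (1.0 is 10 degrees). In form: grip dx dy dz rx ry rz; .... A call has 1 to 10 rows; each row shifts and turns the commanded pose from where the row before left it, along the tool's axes as they then stand; what a row does not reach is not made up. A row lasts 1/8 s, in which the tool goes at most 62.5 mm and 10.7 degrees, less where a joint would pass 70% of its speed; a pose out of reach is approached as far as the arm can. A call with a number of a shift or a turn outside -1 to 1 is refused whole. A call with a gripper value outside its range is refused whole. The fingers move at their own pace and stop on an object; FORCE is the grip in N (left out, the last holds). Time passes only in rows, so rows that do not move let the fingers close. It gives the time, the measured TCP pose, the force, the opening and the grip force at its end, in the units of the state.
- ctrl.get_obs(): the state, without advancing time (a new reading comes with each control period).
- camera(name): name is "scene" or "top" or "wrist"; returns a dict with "img" (420x560x3 uint8, blue, green, red), "range_z" (420x560 float32, m along the optical axis (not along the pixel's ray), 0 where there is no reading), "intrinsics" (3x3 intrinsics, pixels), "view" (4x4, takes a point from world to camera coordinates). Camera axes: x right, y down, z forward; pixel columns grow to the right and rows downward; lengths in m; the calibration is good to about 2 mm. A picture is of the moment at which its call begins.
- ticket.hand_in(): hands the job in; it is judged then, once.
The state is a dict: "time_s": time; "qpos": joint angles; "joint_vel": joint speeds; "tau": joint torques, N m; "ee_pos": TCP position; "eef_rot": TCP orientation; "force": force on the tool from outside, world axes, zero at the start; "moment": the same for the moment, N m; "grip_width": finger opening in m; "grip_force": force on a finger pad.
Only numpy, scipy, OpenCV 4.12 (cv2) and the standard library are available. Lean on these libraries where they do the work, as an engineer would, in place of code of your own. Each camera call takes 0.05 s, during which the arm holds its last target. There are 200 camera calls.

## Working session

There is one attempt and no reset: what is moved stays moved. The work goes in short steps, Python scripts to look and compute and a shell command to move; the robot and the scene stay as the last step left them, time stands still between calls to the robot, and variables do not carry over. Pictures are saved under pics/ and viewed, at most 14 in all, crops included, and the job is handed in when it is done.

```bash
mkdir -p pics
cat > h.py <<'E'
import numpy as np, cv2
from scipy.spatial.transform import Rotation as R
from station import ctrl, camera
def pt(c,u,v,z=None):
    """pixel -> world; by depth, or on the plane z"""
    K=c["intrinsics"];T=np.linalg.inv(c["view"])
    d=np.linalg.inv(K)@[u,v,1]
    if z is None: return T[:3,:3]@(d*c["range_z"][int(v),int(u)])+T[:3,3]
    w=T[:3,:3]@d; o=T[:3,3]; return o+w*(z-o[2])/w[2]
def cloud(c):
    K=c["intrinsics"];T=np.linalg.inv(c["view"]);Z=c["range_z"]
    v,u=np.indices(Z.shape);d=np.stack([(u-K[0,2])/K[0,0]*Z,(v-K[1,2])/K[1,1]*Z,Z],-1)
    P=d@T[:3,:3].T+T[:3,3];P[Z==0]=np.nan;return P
E
python3 - <<'E'
from h import *
for n in("top","scene"):
    c=camera(n);cv2.imwrite(f"pics/{n}0.png",cv2.resize(c["img"],(800,600)))
    print(n,c["view"].round(3).tolist(),c["intrinsics"].tolist())
o=ctrl.get_obs();print(o["time_s"],o["ee_pos"],o["eef_rot"],o["grip_width"],ctrl.pinch_z)
E
```

```text
top [[-0.023, -1.0, -0.008, 0.017], [-0.986, 0.024, -0.163, 0.581], [0.163, 0.004, -0.987, 1.058], [0.0, 0.0, 0.0, 1.0]] [[388.12233109636327, 0.0, 282.6484297996004], [0.0, 388.12233109636327, 216.95460490874208], [0.0, 0.0, 1.0]]
scene [[-0.544, 0.839, -0.003, 0.331], [0.643, 0.415, -0.644, -0.326], [-0.539, -0.353, -0.765, 1.48], [0.0, 0.0, 0.0, 1.0]] [[424.8873652914261, 0.0, 281.5333382299649], [0.0, 424.8873652914261, 211.6456261774201], [0.0, 0.0, 1.0]]
0.1 [ 0.21806502 -0.50468408  0.20493284] [-3.14057055e+00 -8.21991487e-05  4.07785549e-01] 0.09414056242430502 -0.0188
```

View pics/top0.png

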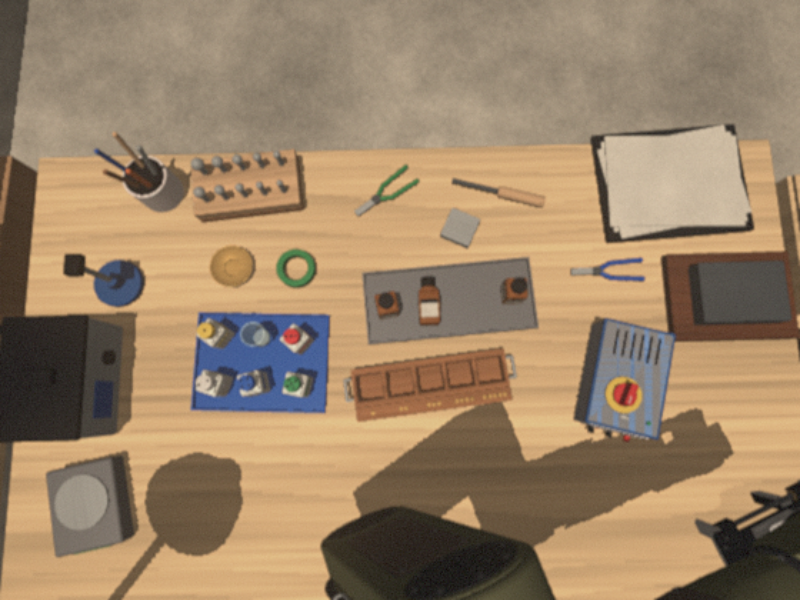

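View pics/scene0.png

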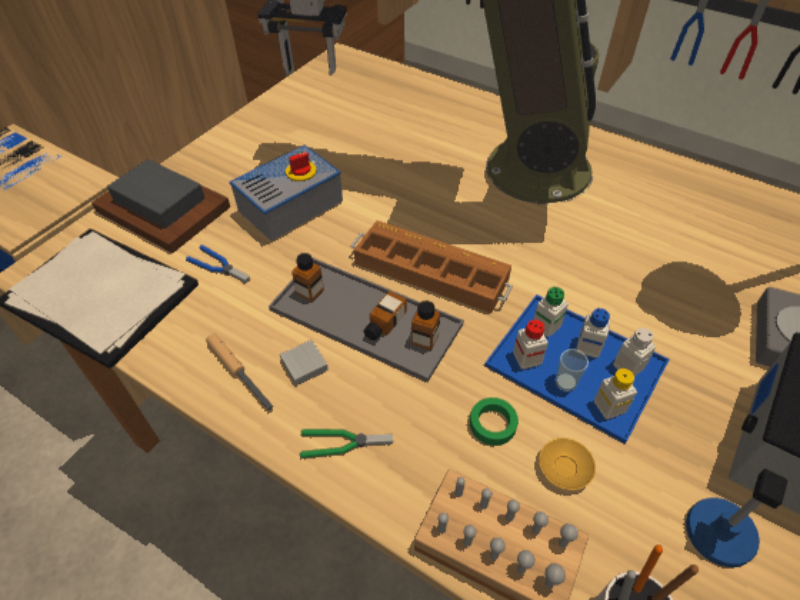

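The scene shows yellow, white, red, blue and green bottles in the blue tray, so all five are there. One amber spare lies at about top (429,301), cap away from the robot, between stock bottles at (387,303) and (517,289). The power supply is at top (627,395).

```bash
cat >> h.py <<'E'
def blobs(P,lo,hi,reg=(0.25,0.75,-0.45,0.45),amin=12):
    m=((P[...,2]>lo)&(P[...,2]<hi)&(P[...,0]>reg[0])&(P[...,0]<reg[1])&(P[...,1]>reg[2])&(P[...,1]<reg[3]))
    n,l,s,_=cv2.connectedComponentsWithStats(m.astype(np.uint8),connectivity=4)
    for i in range(1,n):
        if s[i,4]<amin: continue
        Q=P[l==i]; yield i,Q,l==i
def show(c,lo,hi,**k):
    P=cloud(c)
    for i,Q,m in blobs(P,lo,hi,**k):
        v,u=np.nonzero(m); r=cv2.minAreaRect((Q[:,:2]*1000).astype(np.float32))
        print(f"px({u.mean():.0f},{v.mean():.0f}) n{len(Q)} z{np.median(Q[:,2]):.3f} rect c({r[0][0]:.0f},{r[0][1]:.0f}) s({r[1][0]:.0f},{r[1][1]:.0f}) ang{r[2]:.0f} bgr{c['img'][m].mean(0).astype(int)}")
E
python3 - <<'E'
from h import *
c=camera("top")
print("caps");show(c,.088,.115)
print("shoulder");show(c,.06,.085)
print("lying/rack");show(c,.036,.058)
print("switch");show(c,.118,.16)
im=c["img"]
a=cv2.resize(im[170:310,120:260],(600,600),interpolation=3)[:560]
cv2.imwrite("pics/a.png",cv2.resize(im[175:305,125:255],(600,600),interpolation=3))
cv2.imwrite("pics/b.png",cv2.resize(im[175:310,235:480],(800,441),interpolation=3))
E
```

```text
caps
px(363,199) n105 z0.103 rect c(617,-217) s(28,28) ang89 bgr[45 53 64]
px(270,210) n102 z0.103 rect c(595,37) s(29,27) ang1 bgr[47 55 68]
px(434,266) n2687 z0.092 rect c(439,-412) s(128,203) ang75 bgr[122 125 131]
px(144,231) n118 z0.102 rect c(545,381) s(29,29) ang32 bgr[ 84 155 190]
px(204,235) n108 z0.102 rect c(530,218) s(28,29) ang30 bgr[ 73  77 186]
px(143,267) n118 z0.102 rect c(447,379) s(29,27) ang89 bgr[152 170 186]
px(172,267) n115 z0.103 rect c(445,302) s(27,29) ang0 bgr[134  93  75]
px(204,268) n112 z0.103 rect c(440,216) s(30,27) ang90 bgr[ 86 123  85]
shoulder
px(359,203) n123 z0.075 rect c(617,-218) s(43,41) ang88 bgr[ 51  77 118]
px(270,213) n123 z0.075 rect c(595,38) s(42,41) ang10 bgr[ 56  82 123]
px(150,233) n131 z0.075 rect c(545,381) s(41,42) ang56 bgr[125 142 153]
px(414,259) n198 z0.072 rect c(455,-353) s(4,198) ang75 bgr[58 62 68]
px(176,233) n97 z0.072 rect c(540,299) s(46,44) ang43 bgr[140 130 120]
px(208,237) n129 z0.076 rect c(530,218) s(43,42) ang47 bgr[141 156 170]
px(149,268) n146 z0.075 rect c(447,380) s(43,41) ang70 bgr[131 146 156]
px(177,268) n
[... 489 characters left out ...]

px(411,261) n169 z0.046 rect c(455,-353) s(5,198) ang76 bgr[59 64 71]
px(175,232) n48 z0.048 rect c(544,308) s(21,39) ang64 bgr[109  95  85]
px(155,237) n43 z0.050 rect c(534,366) s(6,42) ang54 bgr[71 88 99]
px(186,236) n18 z0.047 rect c(537,280) s(8,31) ang81 bgr[127 135 132]
px(213,241) n27 z0.048 rect c(518,202) s(5,39) ang54 bgr[71 79 99]
px(302,272) n2433 z0.043 rect c(435,-47) s(102,310) ang7 bgr[ 69 103 152]
px(184,266) n30 z0.049 rect c(450,283) s(40,3) ang11 bgr[72 72 75]
px(156,270) n37 z0.048 rect c(441,361) s(3,38) ang70 bgr[78 86 94]
px(215,271) n22 z0.049 rect c(436,197) s(3,40) ang75 bgr[71 82 83]
switch
px(440,275) n123 z0.134 rect c(406,-398) s(15,40) ang65 bgr[ 55  64 154]
```

View pics/a.png

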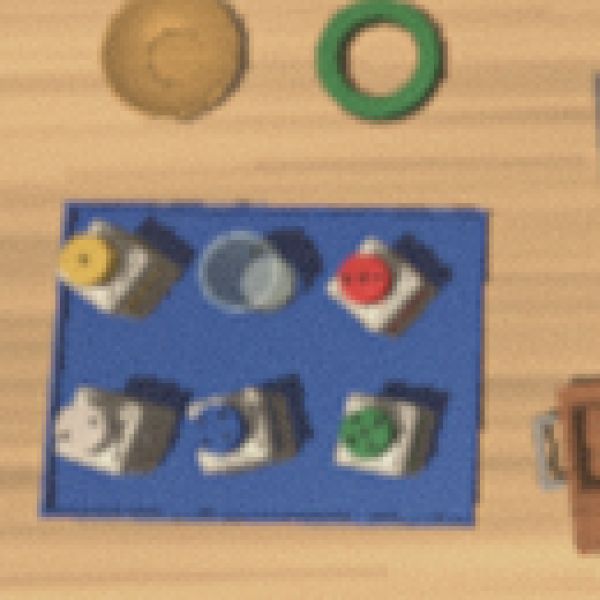

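View pics/b.png

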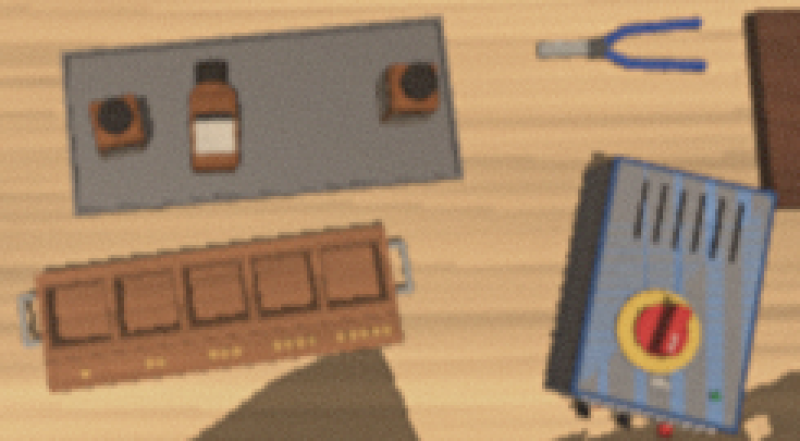

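Crops confirm it. The tray bottles are yellow crop-a (85,260), red (365,280), white (80,430), blue (225,430) and green (370,430), with the beaker at (245,270). In crop-b the rack pins count 1 at left to 5 at right, and the switch sits at (660,330).

```bash
cat >> h.py <<'E'
from scipy.linalg import logm
def pose():
    o=ctrl.get_obs();T=np.eye(4);T[:3,:3]=R.from_euler("xyz",o["eef_rot"]).as_matrix();T[:3,3]=o["ee_pos"];return T
def tgt(G,yaw,pitch=0,roll=180):
    """TCP pose for grasp point G (mm), angles in degrees"""
    T=np.eye(4);T[:3,:3]=R.from_euler("xyz",[roll,pitch,yaw],degrees=True).as_matrix()
    T[:3,3]=np.array(G)/1000+T[:3,2]*abs(ctrl.pinch_z);return T
def plan(*wps,A=None):
    """rows between waypoints: number of rows and the one equal row"""
    A=pose() if A is None else A
    for B in wps:
        D=np.linalg.inv(A)@B; w=R.from_matrix(D[:3,:3]).as_rotvec()
        n0=max(1,int(np.ceil(max(abs(D[:3,3]).max()/.03,np.abs(w).max()/np.radians(10))-.02)))
        for n in range(n0,60):
            g=np.eye(4);g[:3,:3]=R.from_rotvec(w/n).as_matrix()
            S=np.zeros((3,3));M=np.eye(3)
            for _ in range(n): S=S+M;M=M@g[:3,:3]
            d=np.linalg.solve(S,D[:3,3])/.03; r=np.degrees(w/n)/10
            if max(abs(d).max(),abs(r).max())<=1.0: break
        print(f"{n} x [", " ".join(f"{x:.2f}" for x in [*d,*r]),"]"); A=B
E
python3 - <<'E'
from h import *
c=camera("top");P=cloud(c)
K=c["intrinsics"];T=np.linalg.inv(c["view"]);v,u=np.indices(P.shape[:2])
d=np.stack([(u-K[0,2])/K[0,0],(v-K[1,2])/K[1,1],np.ones(u.shape)],-1)@T[:3,:3].T
Q=T[:3,3]+d*((.042-T[2,3])/d[...,2])[...,None]
th=np.radians(7);rel=Q[...,:2]-[.435,-.047];X=rel@[np.cos(th),np.sin(th)];Y=rel@[-np.sin(th),np.cos(th)]
m=(abs(X)<.048)&(abs(Y)<.150)&(P[...,2]<.036)
n,l,s,_=cv2.connectedComponentsWithStats(m.astype(np.uint8),connectivity=4)
for i in range(1,n):
    if s[i,4]>30:
        r=cv2.minAreaRect((Q[l==i][:,:2]*1000).astype(np.float32));print("pocket",np.round(r[0],1),np.round(r[1],1),round(r[2],1),s[i,4])
print("tray");show(c,.0025,.03,reg=(.5,.72,-.3,.11),amin=800)
plan(tgt((640,-47,200),-2),tgt((660,-47,95),-2,40),tgt((609,-47,26),-2,40))
E
```

```text
pocket [ 461.4 -162.2] [49.  49.4] 6.5 309
pocket [ 454.4 -102.6] [49.6 49. ] 7.1 309
pocket [447.5 -43.3] [49.3 49.6] 6.7 314
pocket [440.5  15.9] [49.2 49.9] 6.7 317
pocket [433.7  75.4] [49.6 49.5] 6.7 316
tray
px(315,210) n4751 z0.006 rect c(608,-96) s(166,372) ang5 bgr[103 114 126]
19 x [ 0.89 -0.65 0.04 -0.00 0.00 0.13 ]
5 x [ 0.24 -0.00 0.64 -0.00 -0.80 -0.00 ]
3 x [ 0.06 0.02 0.95 0.00 0.00 -0.00 ]
```

```bash
python3 -m inch '0.28 0.89 -0.65 0.04 0 0 0.13;0.28 0.89 -0.65 0.04 0 0 0.13;0.28 0.89 -0.65 0.04 0 0 0.13;0.28 0.89 -0.65 0.04 0 0 0.13;0.28 0.89 -0.65 0.04 0 0 0.13;0.28 0.89 -0.65 0.04 0 0 0.13;0.28 0.89 -0.65 0.04 0 0 0.13;0.28 0.89 -0.65 0.04 0 0 0.13;0.28 0.89 -0.65 0.04 0 0 0.13;0.28 0.89 -0.65 0.04 0 0 0.13' 25
python3 -m inch '0.28 0.89 -0.65 0.04 0 0 0.13;0.28 0.89 -0.65 0.04 0 0 0.13;0.28 0.89 -0.65 0.04 0 0 0.13;0.28 0.89 -0.65 0.04 0 0 0.13;0.28 0.89 -0.65 0.04 0 0 0.13;0.28 0.89 -0.65 0.04 0 0 0.13;0.28 0.89 -0.65 0.04 0 0 0.13;0.28 0.89 -0.65 0.04 0 0 0.13;0.28 0.89 -0.65 0.04 0 0 0.13'
python3 -m inch '0.28 0.24 0 0.64 0 -0.8 0;0.28 0.24 0 0.64 0 -0.8 0;0.28 0.24 0 0.64 0 -0.8 0;0.28 0.24 0 0.64 0 -0.8 0;0.28 0.24 0 0.64 0 -0.8 0;0.28 0 0 0 0 0 0'
python3 - <<'E'
from h import *
o=ctrl.get_obs();print(o["ee_pos"],np.degrees(o["eef_rot"]),o["qpos"])
plan(tgt((609,-47,26),-2,40))
c=camera("wrist");cv2.imwrite("pics/w1.png",c["img"])
E
```

```text
time_s: 1.45
ee_pos: [0.4142, -0.2382, 0.1934]
eef_rot: [-3.142, 0.0, 0.18]
force: [0.2, 0.3, -0.1]
grip_width: 0.0603
grip_force: 0.0
time_s: 2.58
ee_pos: [0.6375, -0.0423, 0.1824]
eef_rot: [-3.142, 0.0, -0.024]
force: [0.7, -0.5, -0.3]
grip_width: 0.0601
grip_force: 0.0
time_s: 3.32
ee_pos: [0.6433, -0.043, 0.0762]
eef_rot: [-3.141, 0.707, -0.023]
force: [-1.1, 0.6, -0.8]
grip_width: 0.0602
grip_force: 0.0
[ 0.64334873 -0.04302889  0.07622673] [-179.93931049   40.51165803   -1.28925522] [-0.10227046  1.14060055  0.60044743 -0.05896145  2.10533552  1.48003588]
3 x [ 0.07 0.05 0.88 0.01 0.02 0.02 ]
```

View pics/w1.png

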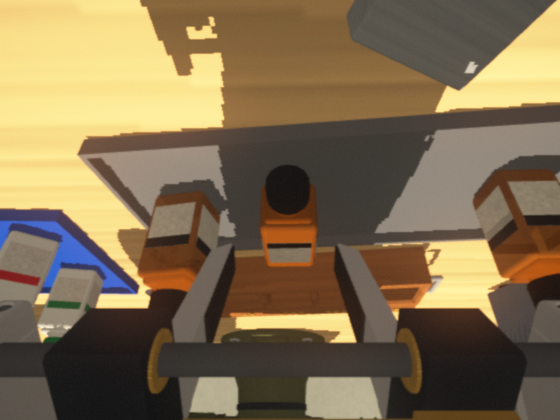

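The lying spare is centred between the fingers at about (288,225), with stock bottles clear on both sides.

```bash
python3 -m inch '0.28 0.07 0.05 0.88 0 0 0;0.28 0.07 0.05 0.88 0 0 0;0.28 0.07 0.05 0.88 0 0 0;0.28 0 0 0 0 0 0;-1 0 0 0 0 0 0;-1 0 0 0 0 0 0;-1 0 0 0 0 0 0;-1 0 0 0 0 0 0' 25
python3 - <<'E'
from h import *
o=ctrl.get_obs();T=pose();G=(T[:3,3]-T[:3,2]*.0188)*1000;print(G,np.degrees(o["eef_rot"]))
# standing grasp height = 4 + 49 + (local z of grasp); lift to 40 above
plan(tgt((606,-47,110),-2,40),tgt((603,-60,110),0,-5),tgt((603,-60,110),4.9,-50))
E
```

```text
time_s: 4.38
ee_pos: [0.5995, -0.0467, 0.0191]
eef_rot: [3.141, 0.696, -0.023]
force: [2.3, 0.2, 6.2]
grip_width: 0.0416
grip_force: 25.0
[611.55577101 -46.95385481  33.54041177] [179.98717956  39.85657949  -1.33825945]
2 x [ -0.89 0.00 -0.92 0.02 -0.01 0.03 ]
5 x [ 0.08 0.09 -0.00 -0.01 0.90 -0.04 ]
5 x [ 0.10 -0.01 -0.01 0.05 0.90 -0.09 ]
```

```bash
python3 -m inch '-1 -0.65 0 -0.7 0 0 0;-1 -0.8 0 -0.85 0 0 0;-1 -0.4 0 -0.3 0 0 0;-1 0 0 0 0 0 0'
python3 - <<'E'
from h import *
o=ctrl.get_obs();T=pose();G=(T[:3,3]-T[:3,2]*.0188)*1000;print(G,np.degrees(o["eef_rot"]))
plan(tgt((600,-52,110),1,-5),tgt((595,-60,110),4.9,-50.1),tgt((595,-60,66),4.9,-50.1))
E
```

```text
time_s: 4.88
ee_pos: [0.592, -0.0465, 0.0963]
eef_rot: [3.141, 0.697, -0.023]
force: [0.4, 0.2, -2.3]
grip_width: 0.0415
grip_force: 25.0
[604.04349461 -46.78804341 110.74826016] [179.99117492  39.9071209   -1.3387281 ]
5 x [ 0.07 0.04 0.01 -0.01 0.90 -0.05 ]
5 x [ 0.06 0.05 -0.02 0.04 0.90 -0.07 ]
2 x [ -0.56 -0.00 0.47 -0.00 0.00 -0.00 ]
```

```bash
python3 -m inch '-1 0.07 0.04 0.01 0 0.9 -0.05;-1 0.07 0.04 0.01 0 0.9 -0.05;-1 0.07 0.04 0.01 0 0.9 -0.05;-1 0.07 0.04 0.01 0 0.9 -0.05;-1 0.07 0.04 0.01 0 0.9 -0.05;-1 0 0 0 0 0 0'
python3 -m inch '-1 0.06 0.05 -0.02 0.04 0.9 -0.07;-1 0.06 0.05 -0.02 0.04 0.9 -0.07;-1 0.06 0.05 -0.02 0.04 0.9 -0.07;-1 0.06 0.05 -0.02 0.04 0.9 -0.07;-1 0.06 0.05 -0.02 0.04 0.9 -0.07;-1 0 0 0 0 0 0;-1 0 0 0 0 0 0'
python3 - <<'E'
from h import *
o=ctrl.get_obs();T=pose();G=(T[:3,3]-T[:3,2]*.0188)*1000;print(G,np.degrees(o["eef_rot"]),o["qpos"])
plan(tgt((595,-60,66),4.9,-50.1))
c=camera("scene");cv2.imwrite("pics/s1.png",cv2.resize(c["img"][130:290,150:380],(800,556),interpolation=3))
c=camera("top");show(c,.1,.22,reg=(.5,.7,-.2,.0))
E
```

```text
time_s: 5.62
ee_pos: [0.5989, -0.0525, 0.0896]
eef_rot: [-3.128, -0.085, 0.016]
force: [-0.5, 0.1, -1.9]
grip_width: 0.042
grip_force: 25.0
time_s: 6.5
ee_pos: [0.6098, -0.0459, 0.0949]
eef_rot: [-3.072, -0.7, 0.059]
force: [0.2, 0.3, -1.8]
grip_width: 0.0417
grip_force: 25.0
[597.7995454  -47.87909191 109.22758249] [-175.99747326  -40.12043883    3.39198464] [-0.25248501  0.31217686  1.97134355  0.94357981  0.3315704   0.40849104]
1 x [ -0.91 0.50 0.99 -0.29 0.99 -0.14 ]
px(314,218) n1421 z0.198 rect c(565,-74) s(127,149) ang2 bgr[58 67 78]
```

View pics/s1.png

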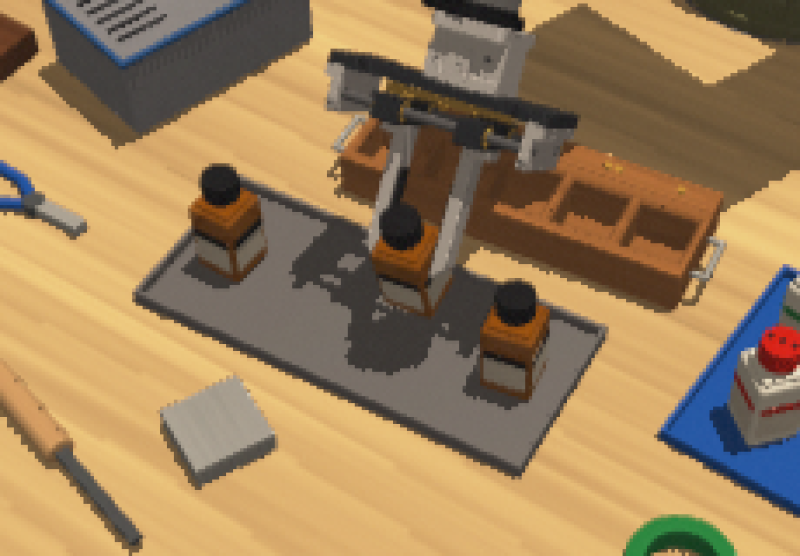

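The bottle is nearly upright in the gripper, but the wrist is close to its singular line. I'll turn the yaw to the radial direction and finish the tilt slowly.

Run:
```python
from h import *
A=tgt((595,-59,95),-5.8,-42);B=tgt((595,-59,95),-5.8,-50.1)
plan(A,B)
```

```text
2 x [ -0.19 0.25 0.14 -0.50 0.10 0.34 ]
1 x [ 0.09 -0.00 -0.01 0.00 0.81 0.00 ]
```

```bash
python3 -m inch '-1 -0.1 0.12 0.07 -0.25 0.05 0.17;-1 -0.1 0.12 0.07 -0.25 0.05 0.17;-1 -0.1 0.12 0.07 -0.25 0.05 0.17;-1 -0.1 0.12 0.07 -0.25 0.05 0.17;-1 0 0 0 0 0 0'
python3 - <<'E'
from h import *
o=ctrl.get_obs();T=pose();G=(T[:3,3]-T[:3,2]*.0188)*1000;print(G,np.degrees(o["eef_rot"]),o["qpos"])
plan(tgt((595,-59,95),-5.8,-42),tgt((595,-59,95),-5.8,-50.1))
plan(tgt((595,-59,95),-5.8,-50.1))
E
```

```text
time_s: 7.22
ee_pos: [0.6062, -0.0594, 0.0805]
eef_rot: [3.141, -0.733, -0.098]
force: [0.1, -0.7, -2.0]
grip_width: 0.0419
grip_force: 25.0
[593.73365061 -58.1509626   94.42989451] [179.9428578  -41.98629354  -5.63482417] [-0.18235786  0.32340036  2.02049777  0.69272723  0.08644744  0.81739849]
1 x [ 0.05 0.02 0.02 -0.01 0.00 0.01 ]
1 x [ 0.09 -0.00 -0.01 0.00 0.81 0.00 ]
1 x [ 0.13 0.02 0.01 -0.01 0.81 0.01 ]
```

Run:
```python
from h import *
plan(tgt((595,-60,95),5.5,-42),tgt((595,-60,95),5.5,-50.1))
```

```text
1 x [ 0.04 -0.02 0.01 0.75 0.00 -0.83 ]
1 x [ 0.09 0.00 -0.01 -0.00 0.81 0.00 ]
```

```bash
python3 -m inch '-1 0.01 0 0 0.19 0 -0.21;-1 0.01 0 0 0.19 0 -0.21;-1 0.01 0 0 0.19 0 -0.21;-1 0.01 0 0 0.19 0 -0.21;-1 0.02 0 0 0 0.2 0;-1 0.02 0 0 0 0.2 0;-1 0.02 0 0 0 0.2 0;-1 0.02 0 0 0 0.2 0;-1 0 0 0 0 0 0'
python3 - <<'E'
from h import *
o=ctrl.get_obs();T=pose();G=(T[:3,3]-T[:3,2]*.0188)*1000;print(G,np.degrees(o["eef_rot"]),o["qpos"])
plan(tgt((595,-60.5,95),5.5,-50.1),tgt((595,-60.5,65),5.5,-50.1))
E
```

```text
time_s: 8.35
ee_pos: [0.6087, -0.0602, 0.0831]
eef_rot: [3.14, -0.873, 0.092]
force: [0.1, -0.0, -1.3]
grip_width: 0.0422
grip_force: 25.0
[594.37066647 -61.52472238  95.19231879] [179.90672737 -50.00353633   5.2521392 ] [-0.28282651  0.34559954  2.07546219  1.95337233  0.30515291 -0.64656736]
1 x [ 0.01 -0.04 0.02 0.03 0.01 -0.02 ]
1 x [ -0.77 0.00 0.64 -0.00 0.00 0.00 ]
```

```bash
python3 -m inch '-1 -0.26 0 0.21 0 0 0;-1 -0.26 0 0.21 0 0 0;-1 -0.26 0 0.21 0 0 0;-1 0 0 0 0 0 0;-1 0 0 0 0 0 0'
python3 - <<'E'
from h import *
o=ctrl.get_obs();T=pose();G=(T[:3,3]-T[:3,2]*.0188)*1000;print(G,np.degrees(o["eef_rot"]),o["force"])
plan(tgt((595,-60.5,60.5),5.5,-50.1))
c=camera("scene");cv2.imwrite("pics/s2.png",cv2.resize(c["img"][170:270,210:350],(800,571),interpolation=3))
E
```

```text
time_s: 8.98
ee_pos: [0.6082, -0.0601, 0.0534]
eef_rot: [3.14, -0.872, 0.091]
force: [0.4, 0.5, -1.7]
grip_width: 0.0417
grip_force: 25.0
[593.89864874 -61.42915848  65.49180323] [179.91849319 -49.98213742   5.23640965] [ 0.36139998  0.46200811 -1.68787771]
1 x [ -0.10 -0.03 0.14 0.03 0.01 -0.02 ]
```

View pics/s2.png

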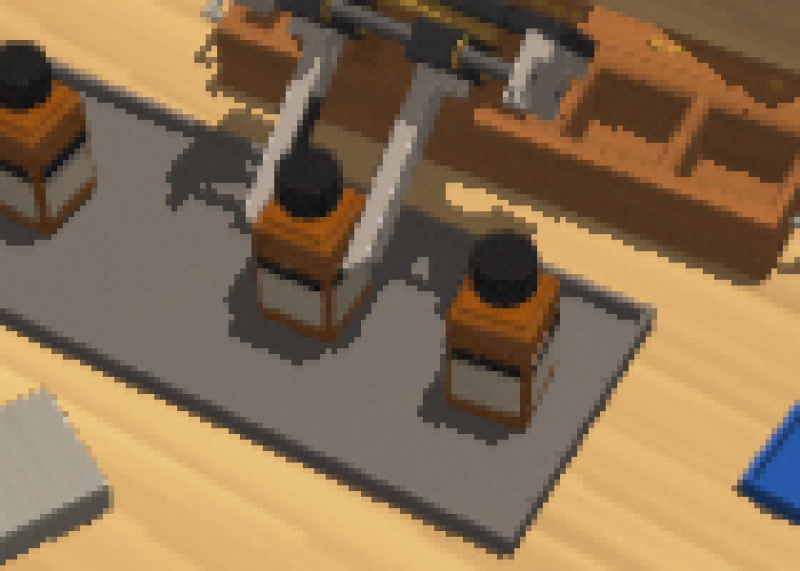

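The spare stands upright in the gripper just above the floor, in line with its neighbours.

```bash
python3 -m inch '-1 -0.05 0 0.07 0 0 0;-1 -0.06 0 0.07 0 0 0;-1 0 0 0 0 0 0;0.28 0 0 0 0 0 0;0.28 0 0 0 0 0 0;0.28 0 0 0 0 0 0' 
python3 -m inch '0.28 0 0 -0.4 0 0 0;0.28 0 0 -0.6 0 0 0;0.28 0 0 -0.8 0 0 0;0.28 -0.2 0 -0.8 0 0 0;0.28 -0.4 0 -0.6 0 0 0;0.28 0 0 0 0 0 0'
python3 - <<'E'
from h import *
o=ctrl.get_obs();T=pose();G=(T[:3,3]-T[:3,2]*.0188)*1000;print(G,np.degrees(o["eef_rot"]),o["qpos"])
c=camera("top");show(c,.088,.112,reg=(.55,.66,-.3,.1));show(c,.06,.085,reg=(.53,.66,-.3,.1))
print("blue tray");show(c,.06,.085,reg=(.4,.6,.15,.45))
E
```

```text
time_s: 9.78
ee_pos: [0.6088, -0.06, 0.0473]
eef_rot: [3.141, -0.871, 0.091]
force: [0.1, -0.3, -0.3]
grip_width: 0.0604
grip_force: 0.0
time_s: 10.52
ee_pos: [0.5233, -0.0678, 0.0961]
eef_rot: [3.14, -0.872, 0.09]
force: [0.3, 0.3, -0.2]
grip_width: 0.0597
grip_force: 0.0
[508.9390851  -69.08729449 108.15642107] [179.91083841 -49.96311548   5.1674239 ] [-0.37689841  0.16668303  2.27782861  1.88532601  0.36942305 -0.64918635]
px(363,199) n103 z0.103 rect c(617,-216) s(27,27) ang84 bgr[45 54 64]
px(306,205) n102 z0.103 rect c(604,-61) s(27,28) ang88 bgr[45 53 64]
px(270,210) n103 z0.103 rect c(594,37) s(27,30) ang88 bgr[47 56 67]
px(359,203) n122 z0.075 rect c(617,-217) s(42,41) ang90 bgr[ 51  77 119]
px(305,209) n125 z0.076 rect c(605,-61) s(43,42) ang5 bgr[ 53  78 119]
px(270,213) n126 z0.076 rect c(595,38) s(43,42) ang11 bgr[ 56  82 123]
blue tray
px(150,233) n138 z0.075 rect c(545,380) s(41,42) ang53 bgr[123 140 151]
px(173,229) n53 z0.073 rect c(550,307) s(20,44) ang39 bgr[140 121 108]
px(208,237) n124 z0.075 rect c(529,218) s(41,42) ang49 bgr[140 156 170]
px(180,237) n44 z0.074 rect c(531,292) s(25,44) ang31 bgr[141 140 134]
px(149,268) n146 z0.075 rect c(447,379) s(40,41) ang70 bgr[132 147 157]
px(177,268) n135 z0.075 rect c(445,303) s(42,42) ang13 bgr[134 144 152]
px(209,268) n118 z0.076 rect c(441,216) s(41,42) ang77 bgr[136 152 159]
px(198,273) n12 z0.076 rect c(429,236) s(12,7) ang39 bgr[162 176 178]
```

The spare stands at (604,-61), in line. Now the rack bottles.

Run:
```python
from h import *
plan(tgt((500,-20,190),10,-25),tgt((500,80,190),30,0),tgt((545,380,150),54.5),tgt((545,380,62),54.5))
```

```text
3 x [ 0.49 -0.56 -0.72 0.10 -0.83 -0.13 ]
4 x [ 0.18 -0.81 0.06 0.11 -0.62 -0.49 ]
8 x [ 0.96 -0.83 0.17 0.00 0.00 -0.31 ]
3 x [ -0.00 0.00 0.98 0.00 -0.00 -0.00 ]
```

```bash
python3 -m inch '0.28 0.49 -0.56 -0.72 0.1 -0.83 -0.13;0.28 0.49 -0.56 -0.72 0.1 -0.83 -0.13;0.28 0.49 -0.56 -0.72 0.1 -0.83 -0.13;0.28 0 0 0 0 0 0;0.28 0.18 -0.81 0.06 0.11 -0.62 -0.49;0.28 0.18 -0.81 0.06 0.11 -0.62 -0.49;0.28 0.18 -0.81 0.06 0.11 -0.62 -0.49;0.28 0.18 -0.81 0.06 0.11 -0.62 -0.49;0.28 0 0 0 0 0 0'
python3 - <<'E'
from h import *
o=ctrl.get_obs();T=pose();G=(T[:3,3]-T[:3,2]*.0188)*1000;print(G,np.degrees(o["eef_rot"]),o["qpos"])
plan(tgt((545,380,150),54.5),tgt((545,380,62),54.5))
E
```

```text
time_s: 11.7
ee_pos: [0.5143, 0.0659, 0.1288]
eef_rot: [3.1, -0.345, 0.511]
force: [0.2, -1.1, 0.0]
grip_width: 0.0603
grip_force: 0.0
[508.36072286  63.47406209 146.46142662] [177.60301387 -19.79319479  29.26481187] [-0.01303815  0.14293451  1.94790396  0.19891353  0.73840921  0.92801885]
9 x [ 0.84 -0.82 0.12 0.07 -0.21 -0.28 ]
3 x [ -0.00 0.00 0.98 0.00 -0.00 -0.00 ]
```

```bash
python3 -m inch '0.28 0.84 -0.82 0.12 0.07 -0.21 -0.28;0.28 0.84 -0.82 0.12 0.07 -0.21 -0.28;0.28 0.84 -0.82 0.12 0.07 -0.21 -0.28;0.28 0.84 -0.82 0.12 0.07 -0.21 -0.28;0.28 0.84 -0.82 0.12 0.07 -0.21 -0.28;0.28 0.84 -0.82 0.12 0.07 -0.21 -0.28;0.28 0.84 -0.82 0.12 0.07 -0.21 -0.28;0.28 0.84 -0.82 0.12 0.07 -0.21 -0.28;0.28 0.84 -0.82 0.12 0.07 -0.21 -0.28;0.28 0 0 0 0 0 0'
python3 - <<'E'
from h import *
plan(tgt((545,380.5,62),54.5));plan(tgt((545,380.5,150),54.5))
c=camera("wrist");cv2.imwrite("pics/w2.png",c["img"])
E
```

```text
time_s: 12.95
ee_pos: [0.5461, 0.3792, 0.1283]
eef_rot: [3.141, 0.003, 0.947]
force: [-0.5, -0.1, 0.1]
grip_width: 0.0602
grip_force: 0.0
3 x [ 0.01 -0.02 0.95 0.00 0.01 -0.01 ]
1 x [ 0.01 -0.06 -0.10 0.01 0.02 -0.03 ]
```

View pics/w2.png

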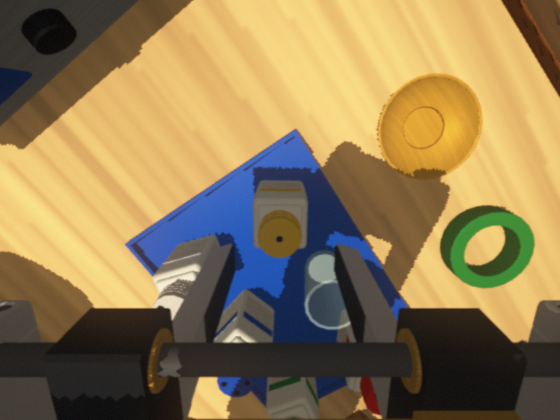

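Wrist view: the yellow bottle is square to the fingers and centred at (280,220).

```bash
python3 -m inch '0.28 0 -0.02 0.95 0 0 0;0.28 0 -0.02 0.95 0 0 0;0.28 0 -0.02 0.95 0 0 0;0.28 0 0 0 0 0 0;-1 0 0 0 0 0 0;-1 0 0 0 0 0 0;-1 0 0 0 0 0 0;-1 0 0 0 0 0 0' 25
python3 - <<'E'
from h import *
T=pose();G=(T[:3,3]-T[:3,2]*.0188)*1000;print(G)
A=tgt((545,380,180),54.5)
plan(A,tgt((433.7,75.4,140),96.65),tgt((433.7,75.4,70),96.65))
E
```

```text
time_s: 14.0
ee_pos: [0.547, 0.3775, 0.0468]
eef_rot: [3.133, 0.001, 0.941]
force: [-1.7, -0.2, 5.8]
grip_width: 0.0419
grip_force: 25.0
[546.83083878 377.61734193  65.62127167]
4 x [ 0.01 -0.02 -0.95 0.01 0.00 -0.02 ]
12 x [ -0.92 -0.06 0.11 0.00 0.00 -0.35 ]
3 x [ 0.00 -0.00 0.78 0.00 -0.00 0.00 ]
```

```bash
python3 -m inch '-1 0 0 -0.95 0 0 0;-1 0 0 -0.95 0 0 0;-1 0 0 -0.95 0 0 0;-1 0 0 -0.95 0 0 0;-1 0 0 0 0 0 0'
python3 - <<'E'
from h import *
T=pose();G=(T[:3,3]-T[:3,2]*.0188)*1000;print(G)
c=camera("top");P=cloud(c);show(c,.2,.235,reg=(.5,.6,.33,.43))
plan(tgt((433.7,75.4,145),96.65),tgt((433.7,75.4,71),96.65))
E
```

```text
time_s: 14.62
ee_pos: [0.5466, 0.3786, 0.1616]
eef_rot: [3.132, -0.001, 0.941]
force: [-0.2, 0.1, -2.3]
grip_width: 0.0416
grip_force: 25.0
[546.39911993 378.69800658 180.37169076]
px(132,224) n41 z0.214 rect c(545,369) s(7,22) ang62 bgr[ 48  84 102]
11 x [ -1.00 -0.06 0.10 0.00 0.00 -0.39 ]
3 x [ 0.00 -0.00 0.82 0.00 -0.00 0.00 ]
```

```bash
python3 -m inch '-1 -0.92 -0.06 0 0 0 -0.35;-1 -0.92 -0.06 0 0 0 -0.35;-1 -0.92 -0.06 0 0 0 -0.35;-1 -0.92 -0.06 0 0 0 -0.35;-1 -0.92 -0.06 0 0 0 -0.35;-1 -0.92 -0.06 0 0 0 -0.35;-1 -0.92 -0.06 0 0 0 -0.35;-1 -0.92 -0.06 0 0 0 -0.35;-1 -0.92 -0.06 0 0 0 -0.35'
python3 -m inch '-1 -0.92 -0.06 0 0 0 -0.35;-1 -0.92 -0.06 0 0 0 -0.35;-1 -0.92 -0.06 0 0 0 -0.35;-1 0 0 0 0 0 0;-1 0 0 0 0 0 0'
python3 - <<'E'
from h import *
T=pose();G=(T[:3,3]-T[:3,2]*.0188)*1000;print(G)
plan(tgt((433.7,75.4,120),96.65))
c=camera("top");show(c,.185,.235,reg=(.38,.5,.03,.13))
c=camera("wrist");cv2.imwrite("pics/w3.png",c["img"])
E
```

```text
time_s: 15.8
ee_pos: [0.4377, 0.1559, 0.159]
eef_rot: [3.138, 0.008, 1.493]
force: [1.5, -1.3, -2.2]
grip_width: 0.0415
grip_force: 25.0
time_s: 16.42
ee_pos: [0.4314, 0.0746, 0.1604]
eef_rot: [3.139, 0.008, 1.673]
force: [0.2, 0.5, -1.9]
grip_width: 0.0422
grip_force: 25.0
[431.34957438  74.73459854 179.20917084]
2 x [ 0.02 0.04 0.99 0.01 0.02 -0.04 ]
```

View pics/w3.png

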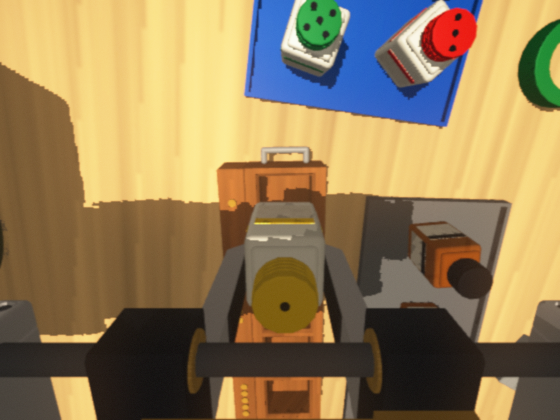

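The yellow bottle hangs level over pocket 1, with its single pin at (232,203) and the rack handle at (285,155).

```bash
python3 -m inch '-1 0.02 0.05 0.9 0 0 -0.04;-1 0.02 0.05 0.9 0 0 -0.04;-1 0 0 0.35 0 0 0;-1 0 0 0 0 0 0;-1 0 0 0 0 0 0'
python3 - <<'E'
from h import *
T=pose();G=(T[:3,3]-T[:3,2]*.0188)*1000;print(G,np.degrees(ctrl.get_obs()["eef_rot"]))
plan(tgt((433.7,75.4,71),96.65))
E
python3 -m inch '-1 0 0 0.35 0 0 0;-1 0 0 0.35 0 0 0;-1 0 0 0.3 0 0 0;-1 0 0 0 0 0 0'
```

```text
time_s: 17.15
ee_pos: [0.4354, 0.0755, 0.0976]
eef_rot: [3.136, 0.008, 1.688]
force: [0.3, -0.4, -0.6]
grip_width: 0.0413
grip_force: 25.0
[435.27381268  75.59363825 116.35180831] [179.69532386   0.47325603  96.69210299]
2 x [ 0.01 -0.03 0.76 0.02 0.02 0.00 ]
time_s: 17.65
ee_pos: [0.4346, 0.075, 0.0659]
eef_rot: [3.139, 0.008, 1.687]
force: [-0.3, -0.3, -2.0]
grip_width: 0.0418
grip_force: 25.0
```

```bash
python3 -m inch '-1 0 0 0.2 0 0 0;-1 0 0 0.15 0 0 0;-1 0 0 0.12 0 0 0;-1 0 0 0.08 0 0 0;-1 0 0 0 0 0 0'
```

```text
time_s: 18.27
ee_pos: [0.4351, 0.0749, 0.0501]
eef_rot: [3.138, 0.008, 1.688]
force: [-0.3, -0.2, -1.4]
grip_width: 0.042
grip_force: 25.0
```

```bash
python3 -m inch '-1 0 0 0.06 0 0 0;-1 0 0 0 0 0 0;0.28 0 0 0 0 0 0;0.28 0 0 0 0 0 0;0.28 0 0 -0.9 0 0 0;0.28 0 0 -0.9 0 0 0;0.28 0 0 -0.9 0 0 0;0.28 0 0 0 0 0 0'
python3 - <<'E'
from h import *
c=camera("top");print("caps");show(c,.088,.112,reg=(.38,.66,-.3,.45));print("sh");show(c,.06,.085,reg=(.38,.66,-.3,.45))
E
```

```text
time_s: 19.27
ee_pos: [0.4356, 0.0756, 0.1307]
eef_rot: [3.134, 0.008, 1.688]
force: [-0.4, -0.3, -0.5]
grip_width: 0.0601
grip_force: 0.0
caps
px(363,199) n103 z0.103 rect c(617,-217) s(28,28) ang88 bgr[46 54 65]
px(306,205) n103 z0.103 rect c(603,-61) s(27,29) ang88 bgr[46 53 65]
px(270,210) n103 z0.103 rect c(594,39) s(29,28) ang28 bgr[47 55 67]
px(204,235) n110 z0.103 rect c(530,218) s(28,30) ang33 bgr[ 75  79 189]
px(143,267) n119 z0.103 rect c(447,380) s(29,27) ang90 bgr[155 173 188]
px(172,267) n113 z0.103 rect c(445,302) s(29,27) ang90 bgr[138  94  76]
px(204,268) n110 z0.103 rect c(440,216) s(29,27) ang89 bgr[ 88 127  85]
sh
px(359,203) n124 z0.076 rect c(617,-218) s(43,41) ang89 bgr[ 53  79 121]
px(305,209) n125 z0.075 rect c(604,-61) s(42,42) ang6 bgr[ 53  79 121]
px(270,213) n125 z0.075 rect c(594,38) s(42,42) ang11 bgr[ 55  82 124]
px(176,233) n97 z0.073 rect c(540,298) s(46,44) ang42 bgr[144 132 122]
px(208,237) n133 z0.075 rect c(530,218) s(42,43) ang44 bgr[142 157 171]
px(149,268) n143 z0.076 rect c(447,380) s(42,42) ang69 bgr[136 151 161]
px(177,268) n129 z0.075 rect c(445,303) s(42,43) ang12 bgr[137 148 155]
px(204,262) n28 z0.076 rect c(458,219) s(27,9) ang82 bgr[127 134 139]
px(205,274) n46 z0.077 rect c(430,221) s(37,18) ang77 bgr[165 186 189]
```

Run:
```python
from h import *
plan(tgt((447,380,148),69.5))
```

```text
11 x [ 0.93 -0.06 -0.00 0.00 0.00 0.25 ]
```

```bash
python3 -m inch '0.28 0.93 -0.06 0 0 0 0.25;0.28 0.93 -0.06 0 0 0 0.25;0.28 0.93 -0.06 0 0 0 0.25;0.28 0.93 -0.06 0 0 0 0.25;0.28 0.93 -0.06 0 0 0 0.25;0.28 0.93 -0.06 0 0 0 0.25;0.28 0.93 -0.06 0 0 0 0.25;0.28 0.93 -0.06 0 0 0 0.25;0.28 0.93 -0.06 0 0 0 0.25'
python3 -m inch '0.28 0.93 -0.06 0 0 0 0.25;0.28 0.93 -0.06 0 0 0 0.25;0.28 0 0 0 0 0 0;0.28 0 0 0 0 0 0'
python3 - <<'E'
from h import *
plan(tgt((447,380,62),69.5))
c=camera("scene");show(c,.088,.115,reg=(.38,.66,-.3,.45))
E
```

```text
time_s: 20.45
ee_pos: [0.4326, 0.3262, 0.1257]
eef_rot: [3.136, 0.008, 1.294]
force: [0.0, -0.2, 0.4]
grip_width: 0.0599
grip_force: 0.0
time_s: 20.95
ee_pos: [0.4456, 0.3792, 0.1259]
eef_rot: [3.135, 0.007, 1.208]
force: [0.6, 0.1, -0.2]
grip_width: 0.0601
grip_force: 0.0
3 x [ 0.02 0.01 0.92 0.01 0.01 -0.01 ]
px(213,182) n103 z0.100 rect c(619,-214) s(30,29) ang56 bgr[34 37 42]
px(341,183) n112 z0.102 rect c(436,80) s(30,29) ang44 bgr[ 13 142 179]
px(263,202) n117 z0.100 rect c(604,-58) s(28,29) ang33 bgr[33 35 40]
px(388,206) n122 z0.101 rect c(441,219) s(30,29) ang29 bgr[35 65 29]
px(298,216) n125 z0.101 rect c(595,40) s(30,28) ang33 bgr[32 35 38]
px(420,221) n129 z0.101 rect c(444,305) s(29,30) ang48 bgr[78 50 34]
px(374,230) n131 z0.101 rect c(531,220) s(28,29) ang29 bgr[ 25  32 169]
px(450,236) n108 z0.100 rect c(448,384) s(24,28) ang57 bgr[ 81  92 101]
```

```bash
python3 -m inch '0.28 0.02 0.01 0.92 0 0 0;0.28 0.02 0.01 0.92 0 0 0;0.28 0.02 0.01 0.92 0 0 0;0.28 0 0 0 0 0 0;0.28 0 0 0 0 0 0' 25
python3 -m inch '-1 0 0 0 0 0 0;-1 0 0 0 0 0 0;-1 0 0 0 0 0 0;-1 0 0 0 0 0 0'
python3 -m inch '-1 0 0 -0.98 0 0 0;-1 0 0 -0.98 0 0 0;-1 0 0 -0.98 0 0 0;-1 0 0 -0.98 0 0 0;-1 0 0 0 0 0 0'
python3 - <<'E'
from h import *
T=pose();G=(T[:3,3]-T[:3,2]*.0188)*1000;print(G)
plan(tgt((440.5,15.9,182),96.65),tgt((440.5,15.9,115),96.65))
E
```

```text
time_s: 21.62
ee_pos: [0.4483, 0.3806, 0.0455]
eef_rot: [3.134, 0.004, 1.207]
force: [0.4, 0.3, 0.5]
grip_width: 0.06
grip_force: 0.0
time_s: 22.12
ee_pos: [0.4481, 0.3809, 0.045]
eef_rot: [3.134, 0.005, 1.208]
force: [-1.9, -1.3, 6.1]
grip_width: 0.0418
grip_force: 25.0
time_s: 22.75
ee_pos: [0.4479, 0.382, 0.1635]
eef_rot: [3.132, 0.003, 1.208]
force: [-0.1, -0.2, -3.1]
grip_width: 0.0417
grip_force: 24.9
[447.75635755 382.14056254 182.25391544]
13 x [ -0.94 0.12 0.00 0.00 0.00 -0.21 ]
3 x [ 0.00 -0.00 0.74 0.00 -0.00 0.00 ]
```

```bash
python3 -m inch '-1 -0.94 0.12 0 0 0 -0.21;-1 -0.94 0.12 0 0 0 -0.21;-1 -0.94 0.12 0 0 0 -0.21;-1 -0.94 0.12 0 0 0 -0.21;-1 -0.94 0.12 0 0 0 -0.21;-1 -0.94 0.12 0 0 0 -0.21;-1 -0.94 0.12 0 0 0 -0.21;-1 -0.94 0.12 0 0 0 -0.21;-1 -0.94 0.12 0 0 0 -0.21'
python3 -m inch '-1 -0.94 0.12 0 0 0 -0.21;-1 -0.94 0.12 0 0 0 -0.21;-1 -0.94 0.12 0 0 0 -0.21;-1 -0.94 0.12 0 0 0 -0.21;-1 0 0 0 0 0 0;-1 0 0 0 0 0 0'
python3 - <<'E'
from h import *
T=pose();G=(T[:3,3]-T[:3,2]*.0188)*1000;print(G)
plan(tgt((440.5,15.9,115),96.65))
E
```

```text
time_s: 23.88
ee_pos: [0.4238, 0.1268, 0.1622]
eef_rot: [3.138, 0.008, 1.539]
force: [0.5, -0.0, -1.9]
grip_width: 0.0418
grip_force: 25.0
time_s: 24.62
ee_pos: [0.4409, 0.0159, 0.1638]
eef_rot: [3.139, 0.008, 1.683]
force: [-0.4, 0.1, -2.2]
grip_width: 0.0418
grip_force: 25.0
[440.79968708  16.04155518 182.56677509]
3 x [ 0.00 -0.01 0.75 0.00 0.02 -0.01 ]
```

```bash
python3 -m inch '-1 0 -0.01 0.75 0 0 0;-1 0 0 0.75 0 0 0;-1 0 0 0.75 0 0 0;-1 0 0 0.3 0 0 0;-1 0 0 0.3 0 0 0;-1 0 0 0.3 0 0 0;-1 0 0 0.25 0 0 0;-1 0 0 0.2 0 0 0;-1 0 0 0.15 0 0 0;-1 0 0 0 0 0 0'
python3 -m inch '-1 0 0 0.08 0 0 0;-1 0 0 0 0 0 0'
```

```text
time_s: 25.88
ee_pos: [0.4415, 0.0146, 0.052]
eef_rot: [3.138, 0.008, 1.684]
force: [0.4, 0.2, -1.6]
grip_width: 0.0417
grip_force: 25.0
time_s: 26.12
ee_pos: [0.4416, 0.0146, 0.0498]
eef_rot: [3.138, 0.008, 1.684]
force: [0.0, -0.2, -1.4]
grip_width: 0.0419
grip_force: 25.0
```

```bash
python3 -m inch '-1 0 0 0.08 0 0 0;-1 0 0 0.03 0 0 0;-1 0 0 0 0 0 0;0.28 0 0 0 0 0 0;0.28 0 0 0 0 0 0;0.28 0 0 -0.9 0 0 0;0.28 0 0 -0.9 0 0 0;0.28 0 0 -0.9 0 0 0;0.28 0 0 0 0 0 0'
python3 - <<'E'
from h import *
c=camera("top");print("caps");show(c,.088,.112,reg=(.38,.66,-.3,.45));print("sh");show(c,.06,.085,reg=(.38,.66,-.3,.45))
plan(tgt((530,218,148),46))
E
```

```text
time_s: 27.25
ee_pos: [0.4421, 0.0152, 0.1288]
eef_rot: [3.134, 0.009, 1.684]
force: [0.4, -0.2, -0.3]
grip_width: 0.0601
grip_force: 0.0
caps
px(363,199) n105 z0.103 rect c(617,-216) s(27,28) ang89 bgr[45 54 65]
px(306,205) n105 z0.103 rect c(604,-61) s(27,29) ang89 bgr[45 53 64]
px(270,210) n101 z0.103 rect c(595,37) s(27,29) ang90 bgr[47 55 66]
px(204,235) n110 z0.103 rect c(530,218) s(28,29) ang27 bgr[ 75  79 187]
px(172,267) n117 z0.103 rect c(445,302) s(28,27) ang89 bgr[136  93  75]
px(212,268) n108 z0.103 rect c(440,196) s(29,27) ang89 bgr[ 85 125  84]
sh
px(359,203) n119 z0.075 rect c(617,-217) s(43,41) ang89 bgr[ 52  78 121]
px(305,209) n123 z0.076 rect c(604,-61) s(43,42) ang7 bgr[ 52  78 120]
px(270,213) n128 z0.076 rect c(595,38) s(42,41) ang11 bgr[ 56  82 123]
px(176,233) n99 z0.073 rect c(540,298) s(46,45) ang47 bgr[141 131 120]
px(208,237) n128 z0.075 rect c(530,218) s(42,43) ang45 bgr[143 158 172]
px(177,268) n136 z0.076 rect c(445,303) s(42,43) ang12 bgr[133 143 150]
px(215,268) n130 z0.076 rect c(441,196) s(41,38) ang89 bgr[141 158 164]
8 x [ 0.94 0.13 -0.01 0.01 0.00 0.63 ]
```

Green has been knocked to (440,196); I'll re-measure it when its turn comes. Red next.

```bash
python3 -m inch '0.28 0.94 0.13 0 0 0 0.63;0.28 0.94 0.13 0 0 0 0.63;0.28 0.94 0.13 0 0 0 0.63;0.28 0.94 0.13 0 0 0 0.63;0.28 0.94 0.13 0 0 0 0.63;0.28 0.94 0.13 0 0 0 0.63;0.28 0.94 0.13 0 0 0 0.63;0.28 0.94 0.13 0 0 0 0.63;0.28 0 0 0 0 0 0;0.28 0 0 0 0 0 0'
python3 - <<'E'
from h import *
plan(tgt((530.5,218.5,62),45.5))
c=camera("scene");show(c,.088,.115,reg=(.38,.66,-.3,.45))
E
```

```text
time_s: 28.55
ee_pos: [0.5282, 0.217, 0.1251]
eef_rot: [3.134, 0.004, 0.806]
force: [-0.9, 0.0, -0.1]
grip_width: 0.0601
grip_force: 0.0
3 x [ 0.03 0.00 0.91 0.02 0.01 0.02 ]
px(319,176) n104 z0.102 rect c(443,16) s(30,28) ang60 bgr[136 155 170]
px(213,182) n104 z0.100 rect c(618,-214) s(31,29) ang56 bgr[34 37 42]
px(340,184) n84 z0.103 rect c(440,77) s(32,21) ang36 bgr[ 16  87 109]
px(263,202) n114 z0.101 rect c(603,-58) s(31,29) ang33 bgr[34 36 40]
px(382,204) n79 z0.100 rect c(443,202) s(21,27) ang71 bgr[49 96 38]
px(298,216) n123 z0.101 rect c(594,40) s(31,28) ang33 bgr[33 36 40]
px(420,221) n132 z0.101 rect c(446,304) s(29,29) ang38 bgr[124  73  43]
px(374,230) n130 z0.101 rect c(529,222) s(29,30) ang75 bgr[ 21  24 100]
```

```bash
python3 -m inch '0.28 0.03 0 0.91 0 0 0;0.28 0.03 0 0.91 0 0 0;0.28 0.03 0 0.91 0 0 0;0.28 0 0 0 0 0 0;0.28 0 0 0 0 0 0' 25
python3 -m inch '-1 0 0 0 0 0 0;-1 0 0 0 0 0 0;-1 0 0 0 0 0 0;-1 0 0 0 0 0 0'
python3 -m inch '-1 0 0 -0.98 0 0 0;-1 0 0 -0.98 0 0 0;-1 0 0 -0.98 0 0 0;-1 0 0 -0.98 0 0 0;-1 0 0 0 0 0 0'
python3 - <<'E'
from h import *
T=pose();G=(T[:3,3]-T[:3,2]*.0188)*1000;print(G)
plan(tgt((447.5,-43.3,182),96.65))
E
```

```text
time_s: 29.22
ee_pos: [0.5316, 0.2188, 0.0456]
eef_rot: [3.132, 0.001, 0.805]
force: [1.2, 0.2, -0.3]
grip_width: 0.0603
grip_force: 0.0
time_s: 29.72
ee_pos: [0.5315, 0.219, 0.0452]
eef_rot: [3.132, 0.001, 0.804]
force: [-0.8, -0.1, 5.7]
grip_width: 0.0421
grip_force: 24.9
time_s: 30.35
ee_pos: [0.5314, 0.2201, 0.1636]
eef_rot: [3.131, -0.001, 0.805]
force: [-0.3, -0.0, -2.9]
grip_width: 0.0422
grip_force: 24.9
[531.19898727 220.19110509 182.39779551]
10 x [ -0.95 0.06 0.00 0.01 0.00 -0.51 ]
```

```bash
python3 -m inch '-1 -0.95 0.06 0 0 0 -0.51;-1 -0.95 0.06 0 0 0 -0.51;-1 -0.95 0.06 0 0 0 -0.51;-1 -0.95 0.06 0 0 0 -0.51;-1 -0.95 0.06 0 0 0 -0.51;-1 -0.95 0.06 0 0 0 -0.51;-1 -0.95 0.06 0 0 0 -0.51;-1 -0.95 0.06 0 0 0 -0.51;-1 -0.95 0.06 0 0 0 -0.51;-1 -0.95 0.06 0 0 0 -0.51'
python3 -m inch '-1 0 0 0 0 0 0;-1 0 0 0 0 0 0'
python3 - <<'E'
from h import *
T=pose();G=(T[:3,3]-T[:3,2]*.0188)*1000;print(G)
plan(tgt((447.5,-43.3,115),96.65))
E
```

```text
time_s: 31.6
ee_pos: [0.4475, -0.0448, 0.1622]
eef_rot: [3.14, 0.008, 1.697]
force: [0.2, 0.4, -2.0]
grip_width: 0.0419
grip_force: 25.0
time_s: 31.85
ee_pos: [0.4478, -0.0435, 0.1627]
eef_rot: [3.139, 0.008, 1.693]
force: [0.5, -0.8, -1.4]
grip_width: 0.0419
grip_force: 25.0
[447.75716413 -43.36965373 181.52447294]
3 x [ 0.01 -0.00 0.74 0.00 0.01 0.01 ]
```

```bash
python3 -m inch '-1 0.01 0 0.75 0 0 0;-1 0 0 0.75 0 0 0;-1 0 0 0.75 0 0 0;-1 0 0 0.3 0 0 0;-1 0 0 0.3 0 0 0;-1 0 0 0.3 0 0 0;-1 0 0 0.25 0 0 0;-1 0 0 0.2 0 0 0;-1 0 0 0.15 0 0 0;-1 0 0 0 0 0 0'
python3 -m inch '-1 0 0 0.07 0 0 0;-1 0 0 0.05 0 0 0;-1 0 0 0 0 0 0'
```

```text
time_s: 33.1
ee_pos: [0.4487, -0.0445, 0.051]
eef_rot: [3.138, 0.008, 1.694]
force: [-0.1, 0.6, -0.9]
grip_width: 0.0419
grip_force: 25.0
time_s: 33.48
ee_pos: [0.4488, -0.0446, 0.0475]
eef_rot: [3.138, 0.008, 1.694]
force: [0.7, 0.1, -1.4]
grip_width: 0.0419
grip_force: 25.0
```

```bash
python3 -m inch '0.28 0 0 0.02 0 0 0;0.28 0 0 0 0 0 0;0.28 0 0 0 0 0 0;0.28 0 0 -0.9 0 0 0;0.28 0 0 -0.9 0 0 0;0.28 0 0 -0.9 0 0 0;0.28 0 0 0 0 0 0'
python3 - <<'E'
from h import *
c=camera("top");print("caps");show(c,.088,.112,reg=(.38,.66,-.3,.45));print("sh");show(c,.06,.085,reg=(.38,.66,-.3,.45))
plan(tgt((445.5,303.5,148),102.5))
plan(tgt((445.5,303.5,148),12.5))
E
```

```text
time_s: 34.35
ee_pos: [0.4493, -0.0441, 0.1294]
eef_rot: [3.134, 0.009, 1.695]
force: [-0.6, 0.3, -0.5]
grip_width: 0.0601
grip_force: 0.0
caps
px(363,199) n104 z0.103 rect c(617,-217) s(27,28) ang90 bgr[45 53 64]
px(306,205) n104 z0.103 rect c(604,-61) s(27,29) ang88 bgr[45 53 64]
px(270,210) n102 z0.103 rect c(594,37) s(27,30) ang89 bgr[47 56 67]
px(172,267) n115 z0.103 rect c(445,302) s(29,27) ang89 bgr[136  93  74]
px(212,268) n106 z0.103 rect c(440,196) s(28,26) ang90 bgr[ 85 125  84]
px(256,269) n104 z0.105 rect c(436,77) s(27,29) ang89 bgr[ 94 176 211]
sh
px(359,203) n122 z0.076 rect c(617,-218) s(43,41) ang89 bgr[ 52  77 119]
px(305,209) n125 z0.076 rect c(605,-61) s(42,42) ang4 bgr[ 52  78 119]
px(270,213) n125 z0.076 rect c(595,38) s(42,42) ang10 bgr[ 56  81 123]
px(176,233) n97 z0.073 rect c(540,298) s(47,44) ang50 bgr[141 130 120]
px(177,268) n137 z0.075 rect c(445,302) s(41,42) ang13 bgr[132 142 149]
px(273,265) n25 z0.077 rect c(445,33) s(6,32) ang89 bgr[134 154 167]
px(215,268) n130 z0.075 rect c(441,196) s(41,38) ang90 bgr[140 156 163]
px(257,269) n137 z0.077 rect c(436,77) s(42,42) ang7 bgr[141 164 176]
12 x [ 0.95 0.15 -0.01 0.00 0.00 -0.05 ]
12 x [ 0.90 -0.56 -0.01 0.01 0.00 0.70 ]
```

```bash
python3 -m inch '0.28 0.95 0.15 0 0 0 -0.05;0.28 0.95 0.15 0 0 0 -0.05;0.28 0.95 0.15 0 0 0 -0.05;0.28 0.95 0.15 0 0 0 -0.05;0.28 0.95 0.15 0 0 0 -0.05;0.28 0.95 0.15 0 0 0 -0.05;0.28 0.95 0.15 0 0 0 -0.05;0.28 0.95 0.15 0 0 0 -0.05;0.28 0.95 0.15 0 0 0 -0.05'
python3 -m inch '0.28 0.95 0.15 0 0 0 -0.05;0.28 0.95 0.15 0 0 0 -0.05;0.28 0.95 0.15 0 0 0 -0.05;0.28 0 0 0 0 0 0;0.28 0 0 0 0 0 0'
python3 - <<'E'
from h import *
plan(tgt((445.5,303.5,62),102.5))
c=camera("scene");show(c,.088,.115,reg=(.38,.66,-.3,.45))
E
```

```text
time_s: 35.52
ee_pos: [0.4473, 0.2164, 0.1244]
eef_rot: [3.14, 0.009, 1.773]
force: [0.3, -0.0, 0.9]
grip_width: 0.0601
grip_force: 0.0
time_s: 36.15
ee_pos: [0.4429, 0.3014, 0.1243]
eef_rot: [3.14, 0.009, 1.799]
force: [-0.1, -0.1, 0.0]
grip_width: 0.0602
grip_force: 0.0
3 x [ 0.02 0.03 0.90 0.00 0.02 0.02 ]
px(299,169) n107 z0.102 rect c(450,-44) s(31,28) ang23 bgr[ 26  37 165]
px(319,176) n104 z0.103 rect c(444,16) s(29,28) ang33 bgr[138 157 173]
px(213,182) n106 z0.101 rect c(618,-215) s(29,29) ang64 bgr[34 38 42]
px(341,183) n113 z0.103 rect c(436,79) s(31,28) ang33 bgr[ 13 146 182]
px(263,202) n118 z0.100 rect c(604,-58) s(31,29) ang21 bgr[34 36 41]
px(381,203) n118 z0.101 rect c(441,199) s(29,32) ang84 bgr[34 64 30]
px(298,216) n124 z0.100 rect c(594,40) s(32,28) ang33 bgr[33 36 40]
px(418,223) n62 z0.098 rect c(450,304) s(29,22) ang77 bgr[83 55 40]
```

```bash
python3 -m inch '0.28 0.02 0.03 0.9 0 0 0;0.28 0.02 0.03 0.9 0 0 0;0.28 0.02 0.03 0.9 0 0 0;0.28 0 0 0 0 0 0;0.28 0 0 0 0 0 0' 25
python3 -m inch '-1 0 0 0 0 0 0;-1 0 0 0 0 0 0;-1 0 0 0 0 0 0;-1 0 0 0 0 0 0'
python3 -m inch '-1 0 0 -0.98 0 0 0;-1 0 0 -0.98 0 0 0;-1 0 0 -0.98 0 0 0;-1 0 0 -0.98 0 0 0;-1 0 0 0 0 0 0'
python3 - <<'E'
from h import *
T=pose();G=(T[:3,3]-T[:3,2]*.0188)*1000;print(G)
plan(tgt((454.4,-102.6,182),96.65))
E
```

```text
time_s: 36.83
ee_pos: [0.4463, 0.3037, 0.0453]
eef_rot: [3.138, 0.008, 1.799]
force: [0.3, -0.8, 0.1]
grip_width: 0.0603
grip_force: 0.0
time_s: 37.33
ee_pos: [0.446, 0.304, 0.0449]
eef_rot: [3.138, 0.008, 1.799]
force: [-2.4, -1.1, 6.5]
grip_width: 0.0423
grip_force: 25.0
time_s: 37.95
ee_pos: [0.4459, 0.3052, 0.1635]
eef_rot: [3.135, 0.008, 1.799]
force: [0.4, 0.2, -1.9]
grip_width: 0.0418
grip_force: 25.0
[445.7172594  305.2639057  182.29731139]
14 x [ -0.96 -0.15 0.00 0.00 0.00 0.05 ]
```

```bash
python3 -m inch '-1 -0.96 -0.15 0 0 0 0.05;-1 -0.96 -0.15 0 0 0 0.05;-1 -0.96 -0.15 0 0 0 0.05;-1 -0.96 -0.15 0 0 0 0.05;-1 -0.96 -0.15 0 0 0 0.05;-1 -0.96 -0.15 0 0 0 0.05;-1 -0.96 -0.15 0 0 0 0.05'
python3 -m inch '-1 -0.96 -0.15 0 0 0 0.05;-1 -0.96 -0.15 0 0 0 0.05;-1 -0.96 -0.15 0 0 0 0.05;-1 -0.96 -0.15 0 0 0 0.05;-1 -0.96 -0.15 0 0 0 0.05;-1 -0.96 -0.15 0 0 0 0.05;-1 -0.96 -0.15 0 0 0 0.05;-1 0 0 0 0 0 0;-1 0 0 0 0 0 0'
python3 - <<'E'
from h import *
T=pose();G=(T[:3,3]-T[:3,2]*.0188)*1000;print(G)
plan(tgt((454.4,-102.6,115),96.65))
E
```

```text
time_s: 38.83
ee_pos: [0.4542, 0.0999, 0.162]
eef_rot: [3.14, 0.008, 1.738]
force: [0.3, -0.7, -1.1]
grip_width: 0.042
grip_force: 25.0
time_s: 39.95
ee_pos: [0.4517, -0.1025, 0.1642]
eef_rot: [3.139, 0.008, 1.677]
force: [0.4, -0.8, -0.6]
grip_width: 0.0419
grip_force: 25.0
[ 451.62638202 -102.37085116  182.98088115]
3 x [ -0.00 0.03 0.76 0.01 0.01 -0.02 ]
```

```bash
python3 -m inch '-1 0 0.03 0.75 0 0 -0.02;-1 0 0.03 0.75 0 0 -0.02;-1 0 0.03 0.75 0 0 -0.02;-1 0 0 0.3 0 0 0;-1 0 0 0.3 0 0 0;-1 0 0 0.3 0 0 0;-1 0 0 0.28 0 0 0;-1 0 0 0.2 0 0 0;-1 0 0 0.15 0 0 0;-1 0 0 0 0 0 0'
python3 -m inch '-1 0 0 0.08 0 0 0;-1 0 0 0.07 0 0 0;-1 0 0 0 0 0 0'
```

```text
time_s: 41.2
ee_pos: [0.4552, -0.1036, 0.0514]
eef_rot: [3.138, 0.008, 1.688]
force: [-0.4, 0.0, -1.3]
grip_width: 0.042
grip_force: 25.0
time_s: 41.58
ee_pos: [0.4553, -0.1036, 0.0471]
eef_rot: [3.138, 0.008, 1.688]
force: [0.6, 0.2, -1.9]
grip_width: 0.0421
grip_force: 25.0
```

```bash
python3 -m inch '0.28 0 0 0.02 0 0 0;0.28 0 0 0 0 0 0;0.28 0 0 0 0 0 0;0.28 0 0 -0.9 0 0 0;0.28 0 0 -0.9 0 0 0;0.28 0 0 -0.9 0 0 0;0.28 0 0 0 0 0 0'
python3 - <<'E'
from h import *
c=camera("top");print("caps");show(c,.088,.112,reg=(.38,.66,-.3,.45));print("sh");show(c,.06,.085,reg=(.38,.66,-.3,.45))
plan(tgt((440.5,197,148),89))
cv2.imwrite("pics/t3.png",cv2.resize(c["img"][220:300,170:290],(780,520),interpolation=3))
E
```

```text
time_s: 42.45
ee_pos: [0.4557, -0.1032, 0.129]
eef_rot: [3.135, 0.01, 1.688]
force: [0.1, 0.6, 0.2]
grip_width: 0.06
grip_force: 0.0
caps
px(363,199) n106 z0.103 rect c(617,-216) s(28,28) ang88 bgr[45 53 65]
px(306,205) n104 z0.103 rect c(604,-61) s(27,29) ang89 bgr[45 54 65]
px(270,210) n102 z0.103 rect c(594,38) s(28,29) ang61 bgr[48 56 68]
px(301,262) n73 z0.105 rect c(450,-41) s(19,27) ang88 bgr[ 77  85 196]
px(280,265) n105 z0.105 rect c(442,13) s(27,29) ang88 bgr[171 192 207]
px(212,268) n108 z0.102 rect c(440,196) s(29,27) ang90 bgr[ 85 126  85]
px(256,269) n105 z0.105 rect c(436,77) s(27,29) ang89 bgr[ 96 178 213]
sh
px(359,203) n122 z0.076 rect c(617,-217) s(42,40) ang89 bgr[ 52  78 120]
px(305,209) n124 z0.074 rect c(605,-61) s(43,42) ang4 bgr[ 53  79 120]
px(270,213) n126 z0.075 rect c(595,39) s(42,42) ang11 bgr[ 57  83 125]
px(176,233) n98 z0.073 rect c(540,298) s(46,44) ang46 bgr[142 131 120]
px(298,263) n78 z0.078 rect c(449,-38) s(27,44) ang88 bgr[151 171 189]
px(280,266) n133 z0.078 rect c(443,14) s(42,42) ang6 bgr[154 175 186]
px(215,268) n128 z0.076 rect c(441,196) s(42,38) ang89 bgr[141 158 165]
px(257,269) n138 z0.078 rect c(436,77) s(42,42) ang7 bgr[143 166 179]
11 x [ 0.91 0.01 -0.01 0.00 0.00 0.07 ]
```

View pics/t3.png

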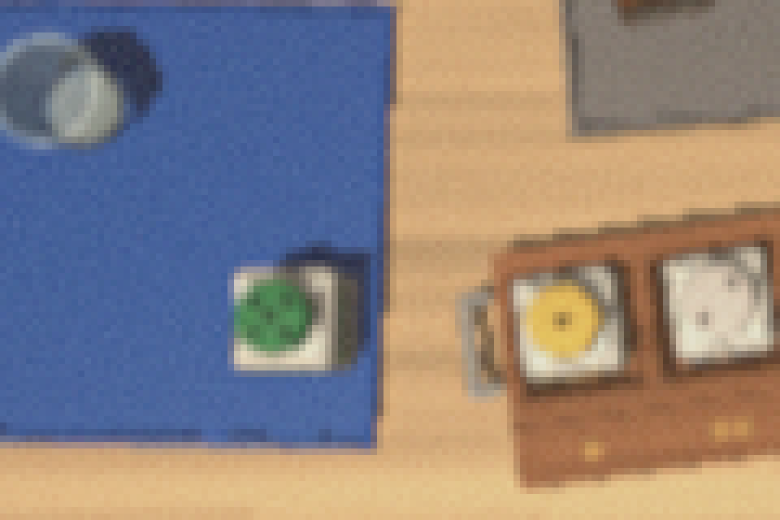

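Green stands upright near the tray's edge at crop (275,318), square to the picture. Yellow (563,320) and white (715,300) sit in their pockets.

```bash
python3 -m inch '0.28 0.91 0.01 0 0 0 0.07;0.28 0.91 0.01 0 0 0 0.07;0.28 0.91 0.01 0 0 0 0.07;0.28 0.91 0.01 0 0 0 0.07;0.28 0.91 0.01 0 0 0 0.07;0.28 0.91 0.01 0 0 0 0.07'
python3 -m inch '0.28 0.91 0.01 0 0 0 0.07;0.28 0.91 0.01 0 0 0 0.07;0.28 0.91 0.01 0 0 0 0.07;0.28 0.91 0.01 0 0 0 0.07;0.28 0.91 0.01 0 0 0 0.07;0.28 0 0 0 0 0 0;0.28 0 0 0 0 0 0'
python3 - <<'E'
from h import *
plan(tgt((440.5,197,62),89))
E
```

```text
time_s: 43.25
ee_pos: [0.4419, 0.0611, 0.1249]
eef_rot: [3.139, 0.008, 1.614]
force: [0.2, 0.4, -0.2]
grip_width: 0.0604
grip_force: 0.0
time_s: 44.12
ee_pos: [0.4411, 0.1962, 0.1243]
eef_rot: [3.138, 0.008, 1.553]
force: [-0.2, 0.7, -0.8]
grip_width: 0.0602
grip_force: 0.0
3 x [ 0.01 -0.01 0.90 0.01 0.02 0.00 ]
```

```bash
python3 -m inch '0.28 0.01 -0.01 0.9 0 0 0;0.28 0.01 -0.01 0.9 0 0 0;0.28 0.01 -0.01 0.9 0 0 0;0.28 0 0 0 0 0 0;0.28 0 0 0 0 0 0' 25
python3 -m inch '-1 0 0 0 0 0 0;-1 0 0 0 0 0 0;-1 0 0 0 0 0 0;-1 0 0 0 0 0 0'
python3 -m inch '-1 0 0 -0.98 0 0 0;-1 0 0 -0.98 0 0 0;-1 0 0 -0.98 0 0 0;-1 0 0 -0.98 0 0 0;-1 0 0 0 0 0 0'
python3 - <<'E'
from h import *
T=pose();G=(T[:3,3]-T[:3,2]*.0188)*1000;print(G)
plan(tgt((461.4,-162.2,182),96.65))
E
```

```text
time_s: 44.75
ee_pos: [0.4415, 0.1968, 0.045]
eef_rot: [3.136, 0.007, 1.553]
force: [0.2, 0.2, -0.3]
grip_width: 0.0599
grip_force: 0.0
time_s: 45.25
ee_pos: [0.4413, 0.1971, 0.0448]
eef_rot: [3.136, 0.007, 1.553]
force: [-1.7, -0.6, 6.3]
grip_width: 0.042
grip_force: 25.0
time_s: 45.88
ee_pos: [0.4411, 0.1982, 0.1632]
eef_rot: [3.133, 0.006, 1.553]
force: [0.2, 0.9, -3.0]
grip_width: 0.042
grip_force: 25.0
[440.97759863 198.36505    182.04115791]
13 x [ -0.93 0.01 0.00 0.00 0.00 -0.06 ]
```

```bash
python3 -m inch '-1 -0.93 0.01 0 0 0 -0.06;-1 -0.93 0.01 0 0 0 -0.06;-1 -0.93 0.01 0 0 0 -0.06;-1 -0.93 0.01 0 0 0 -0.06;-1 -0.93 0.01 0 0 0 -0.06;-1 -0.93 0.01 0 0 0 -0.06;-1 -0.93 0.01 0 0 0 -0.06'
python3 -m inch '-1 -0.93 0.01 0 0 0 -0.06;-1 -0.93 0.01 0 0 0 -0.06;-1 -0.93 0.01 0 0 0 -0.06;-1 -0.93 0.01 0 0 0 -0.06;-1 -0.93 0.01 0 0 0 -0.06;-1 -0.93 0.01 0 0 0 -0.06;-1 0 0 0 0 0 0;-1 0 0 0 0 0 0'
python3 - <<'E'
from h import *
T=pose();G=(T[:3,3]-T[:3,2]*.0188)*1000;print(G)
plan(tgt((461.4,-162.2,115),96.65))
E
```

```text
time_s: 46.75
ee_pos: [0.4446, 0.0019, 0.1618]
eef_rot: [3.139, 0.008, 1.627]
force: [-1.1, 0.1, -1.4]
grip_width: 0.0422
grip_force: 25.0
time_s: 47.75
ee_pos: [0.4603, -0.1633, 0.1637]
eef_rot: [3.139, 0.007, 1.689]
force: [-0.2, 0.5, -2.3]
grip_width: 0.0417
grip_force: 25.0
[ 460.20345258 -163.18928519  182.45864283]
3 x [ 0.01 0.01 0.75 0.01 0.01 0.00 ]
```

```bash
python3 -m inch '-1 0.02 0.01 0.75 0 0 0;-1 0.02 0 0.75 0 0 0;-1 0.02 0 0.75 0 0 0;-1 0 0 0.3 0 0 0;-1 0 0 0.3 0 0 0;-1 0 0 0.3 0 0 0;-1 0 0 0.28 0 0 0;-1 0 0 0.2 0 0 0;-1 0 0 0.15 0 0 0;-1 0 0 0 0 0 0'
python3 -m inch '-1 0 0 0.08 0 0 0;-1 0 0 0.05 0 0 0;-1 0 0 0 0 0 0'
```

```text
time_s: 49.0
ee_pos: [0.4612, -0.1629, 0.051]
eef_rot: [3.138, 0.008, 1.689]
force: [0.1, 1.0, -1.8]
grip_width: 0.0419
grip_force: 25.0
time_s: 49.38
ee_pos: [0.4613, -0.163, 0.0473]
eef_rot: [3.138, 0.008, 1.689]
force: [0.2, -0.3, -2.1]
grip_width: 0.0422
grip_force: 25.0
```

```bash
python3 -m inch '0.28 0 0 0.02 0 0 0;0.28 0 0 0 0 0 0;0.28 0 0 0 0 0 0;0.28 0 0 -0.95 0 0 0;0.28 0 0 -0.95 0 0 0;0.28 0 0 -0.95 0 0 0;0.28 0 0 -0.95 0 0 0;0.28 0 0 -0.95 0 0 0;0.28 0 0 0 0 0 0'
python3 - <<'E'
from h import *
c=camera("top");show(c,.088,.112,reg=(.38,.66,-.3,.45));show(c,.06,.085,reg=(.55,.66,-.3,.45))
print("switch");P=cloud(c)
for i,Q,m in blobs(P,.132,.15,reg=(.33,.48,-.48,-.32)):
    r=cv2.minAreaRect((Q[:,:2]*1000).astype(np.float32));print(r,len(Q),np.median(Q[:,2]))
s=camera("scene");show(s,.13,.15,reg=(.33,.48,-.48,-.32))
plan(tgt((406,-398,190),155))
E
```

```text
time_s: 50.5
ee_pos: [0.4614, -0.1622, 0.191]
eef_rot: [3.135, 0.01, 1.689]
force: [-0.2, -0.4, -0.5]
grip_width: 0.0601
grip_force: 0.0
px(363,199) n105 z0.103 rect c(617,-216) s(27,27) ang88 bgr[45 54 65]
px(306,205) n105 z0.103 rect c(604,-61) s(28,28) ang89 bgr[47 56 67]
px(270,210) n103 z0.103 rect c(594,37) s(27,29) ang89 bgr[49 58 70]
px(324,259) n110 z0.105 rect c(456,-103) s(28,29) ang87 bgr[137  97  80]
px(302,262) n103 z0.105 rect c(450,-46) s(29,27) ang87 bgr[ 78  86 200]
px(280,265) n105 z0.105 rect c(442,13) s(27,29) ang89 bgr[175 197 211]
px(256,269) n104 z0.105 rect c(436,77) s(27,29) ang89 bgr[ 98 182 216]
px(359,202) n108 z0.076 rect c(618,-218) s(42,41) ang89 bgr[ 54  80 123]
px(305,209) n127 z0.076 rect c(604,-61) s(43,42) ang7 bgr[ 55  81 123]
px(270,213) n126 z0.076 rect c(594,38) s(42,41) ang11 bgr[ 58  85 128]
px(175,227) n31 z0.073 rect c(558,301) s(9,36) ang9 bgr[151 131 116]
switch
((406.31072998046875, -398.2752685546875), (13.818496704101562, 39.91963195800781), 64.57575225830078) 88 0.1349980716201522
px(208,109) n41 z0.133 rect c(407,-395) s(15,41) ang59 bgr[ 46  50 182]
8 x [ -0.74 -0.75 0.07 -0.00 0.01 -0.73 ]
```

```bash
python3 -m inch '0.28 -0.74 -0.75 0.07 0 0 -0.7;0.28 -0.74 -0.75 0.07 0 0 -0.7;0.28 -0.74 -0.75 0.07 0 0 -0.7;0.28 -0.74 -0.75 0.07 0 0 -0.7;-0.15 -0.74 -0.75 0.07 0 0 -0.7;-0.15 -0.74 -0.75 0.07 0 0 -0.7;-0.15 -0.74 -0.75 0.07 0 0 -0.7;-0.15 -0.74 -0.75 0.07 0 0 -0.7;-0.15 0 0 0 0 0 0;-0.15 0 0 0 0 0 0'
python3 - <<'E'
from h import *
o=ctrl.get_obs();print(np.degrees(o["eef_rot"]),o["qpos"])
plan(tgt((406,-398,128),153.5))
c=camera("top");show(c,.088,.112,reg=(.38,.66,-.3,.45))
c=camera("wrist");cv2.imwrite("pics/w4.png",c["img"])
E
```

```text
time_s: 51.85
ee_pos: [0.4012, -0.397, 0.1729]
eef_rot: [-3.138, 0.006, 2.665]
force: [0.1, 0.2, 0.5]
grip_width: 0.0401
grip_force: 0.0
[-179.77909107    0.35446456  152.70518317] [-8.44339131e-01  3.55446947e-01  1.52506003e+00 -1.44407029e-03
  1.25392664e+00 -1.93829406e+00]
3 x [ -0.05 0.02 0.71 -0.01 0.01 -0.03 ]
px(363,199) n103 z0.104 rect c(618,-216) s(27,27) ang85 bgr[47 55 67]
px(306,205) n103 z0.103 rect c(604,-61) s(27,29) ang89 bgr[48 56 68]
px(270,210) n102 z0.103 rect c(594,38) s(29,28) ang26 bgr[50 58 71]
px(346,257) n111 z0.105 rect c(462,-162) s(28,29) ang43 bgr[ 85 128  89]
px(324,259) n109 z0.105 rect c(456,-103) s(28,29) ang87 bgr[144 102  85]
px(302,262) n104 z0.105 rect c(450,-47) s(29,27) ang87 bgr[ 78  87 201]
px(280,265) n105 z0.105 rect c(442,13) s(27,29) ang89 bgr[176 197 211]
px(256,269) n104 z0.105 rect c(436,77) s(27,29) ang89 bgr[ 99 183 217]
```

View pics/w4.png

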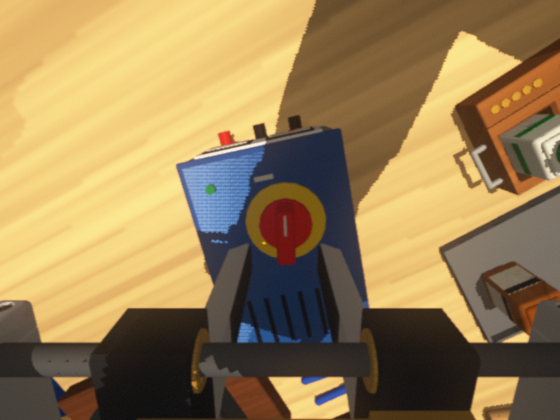

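All five sit in the rack (cap height 105 mm). In the wrist view the switch bar at (286,230) is parallel to the fingers and centred between them.

```bash
python3 -m inch '-0.15 -0.05 0.02 0.71 0 0 -0.03;-0.15 -0.05 0.02 0.71 0 0 -0.03;-0.15 -0.05 0.02 0.71 0 0 -0.03;-0.15 0 0 0 0 0 0;-1 0 0 0 0 0 0;-1 0 0 0 0 0 0;-1 0 0 0 0 0 0' 20
python3 -m inch '-1 0 0 0 0 0 0.85;-1 0 0 0 0 0 0.85;-1 0 0 0 0 0 0.85;-1 0 0 0 0 0 0.85;-1 0 0 0 0 0 0.85;-1 0 0 0 0 0 0.85;-1 0 0 0 0 0 0.85;-1 0 0 0 0 0 0.85;-1 0 0 0 0 0 0'
python3 - <<'E'
from h import *
o=ctrl.get_obs();print(np.degrees(o["eef_rot"]),o["moment"])
E
```

```text
time_s: 52.82
ee_pos: [0.4068, -0.399, 0.1108]
eef_rot: [-3.136, 0.009, 2.682]
force: [-1.8, -5.7, 4.0]
grip_width: 0.0137
grip_force: 20.2
time_s: 53.95
ee_pos: [0.4058, -0.3995, 0.1108]
eef_rot: [3.137, 0.009, 1.493]
force: [-7.2, -3.3, 4.7]
grip_width: 0.0143
grip_force: 20.0
[179.75112014   0.50623503  85.53640197] [-0.66608947  1.65322282 -0.06597781]
```

```bash
python3 -m inch '-1 0 0 0 0 0 0.5;-1 0 0 0 0 0 0.5;-1 0 0 0 0 0 0;-1 0 0 0 0 0 0'
python3 -c "
from h import *
o=ctrl.get_obs();print(np.degrees(o['eef_rot']),o['moment'])"
python3 -m inch '-1 0 0 0 0 0 0.3;-1 0 0 0 0 0 0;-1 0 0 0 0 0 0'
python3 -c "
from h import *
o=ctrl.get_obs();print(np.degrees(o['eef_rot']),o['moment'])"
```

```text
time_s: 54.45
ee_pos: [0.4059, -0.3996, 0.1108]
eef_rot: [3.136, 0.008, 1.321]
force: [-7.5, -2.5, 3.2]
grip_width: 0.0159
grip_force: 22.9
[179.65790695   0.47846987  75.71171922] [-0.77354605  1.38156105  0.54500792]
time_s: 54.82
ee_pos: [0.4059, -0.3995, 0.1108]
eef_rot: [3.135, 0.008, 1.269]
force: [-6.2, -2.7, 5.3]
grip_width: 0.0165
grip_force: 23.0
[179.63520812   0.44535194  72.70894848] [-0.6343651   1.39614553  0.52704448]
```

```bash
python3 -m inch '-0.15 0 0 0 0 0 0;-0.15 0 0 0 0 0 0;-0.15 0 0 0 0 0 0;-0.15 0 0 -0.9 0 0 0;-0.15 0 0 -0.9 0 0 0;-0.15 -0.9 0 -0.9 0 0 0;-0.15 -1 0 -0.5 0 0 0;-0.15 -1 0 0 0 0 0;-0.15 -1 0 0 0 0 0;-0.15 0 0 0 0 0 0'
python3 - <<'E'
from h import *
print(ctrl.get_obs()["ee_pos"])
c=camera("top");P=cloud(c)
for i,Q,m in blobs(P,.131,.15,reg=(.33,.48,-.48,-.32)):print(cv2.minAreaRect((Q[:,:2]*1000).astype(np.float32)),len(Q))
s=camera("scene");show(s,.13,.15,reg=(.33,.48,-.48,-.32))
show(s,.088,.115,reg=(.38,.66,-.3,.45))
cv2.imwrite("pics/fin.png",cv2.resize(s["img"],(800,600)))
E
```

```text
time_s: 56.08
ee_pos: [0.3707, -0.5107, 0.2062]
eef_rot: [3.135, 0.006, 1.267]
force: [0.4, -0.3, -0.3]
grip_width: 0.0399
grip_force: 0.0
[ 0.37065081 -0.51067315  0.20618702]
((406.0683898925781, -397.6352844238281), (40.393314361572266, 12.66284465789795), 88.52770233154297) 88
px(209,109) n40 z0.133 rect c(406,-395) s(43,14) ang87 bgr[ 31  35 118]
px(262,156) n100 z0.102 rect c(463,-161) s(32,28) ang69 bgr[48 96 42]
px(281,163) n100 z0.102 rect c(457,-101) s(29,28) ang16 bgr[114  64  33]
px(299,169) n109 z0.102 rect c(450,-43) s(29,30) ang67 bgr[ 22  30 153]
px(319,176) n107 z0.102 rect c(444,16) s(30,29) ang13 bgr[128 146 161]
px(213,182) n106 z0.101 rect c(619,-215) s(30,30) ang45 bgr[32 36 40]
px(341,183) n108 z0.103 rect c(437,79) s(31,28) ang30 bgr[ 15 141 179]
px(263,202) n116 z0.101 rect c(604,-59) s(29,29) ang82 bgr[32 35 39]
px(298,216) n122 z0.101 rect c(595,41) s(30,29) ang63 bgr[31 34 37]
```

View pics/fin.png

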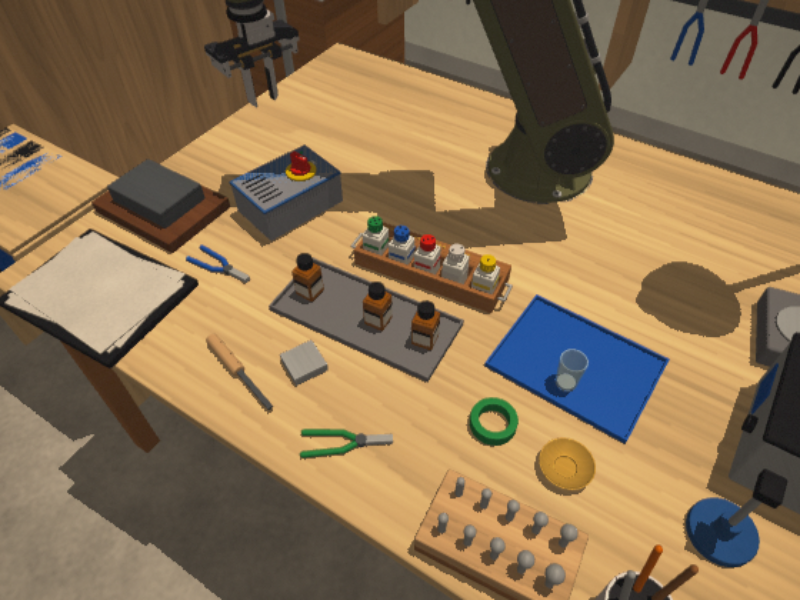

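The bar now reads about 88°, while the tool turned to 73°. It either met the stop or slipped in the pads, so I'll regrip squarely and push to the stop again.

Run:
```python
from h import *
plan(tgt((406,-398,185),88),tgt((406,-398,128),88))
```

```text
4 x [ 0.97 0.09 0.33 0.01 0.01 -0.38 ]
2 x [ 0.00 0.00 0.95 0.00 -0.00 -0.00 ]
```

```bash
python3 -m inch '-0.15 0.97 0.09 0.33 0 0 -0.38;-0.15 0.97 0.09 0.33 0 0 -0.38;-0.15 0.97 0.09 0.33 0 0 -0.38;-0.15 0.97 0.09 0.33 0 0 -0.38;-0.15 0 0 0 0 0 0;-0.15 0 0 0.95 0 0 0;-0.15 0 0 0.95 0 0 0;-0.15 0 0 0 0 0 0;-0.15 0 0 0 0 0 0' 40
python3 -m inch '-1 0 0 0 0 0 0;-1 0 0 0 0 0 0;-1 0 0 0 0 0 0;-1 0 0 0 0 0 0'
python3 -c "
from h import *
o=ctrl.get_obs();print(np.degrees(o['eef_rot']),o['moment'])"
python3 -m inch '-1 0 0 0 0 0 0.25;-1 0 0 0 0 0 0;-1 0 0 0 0 0 0'
python3 -c "
from h import *
o=ctrl.get_obs();print(np.degrees(o['eef_rot']),o['moment'])"
python3 -m inch '-1 0 0 0 0 0 0.25;-1 0 0 0 0 0 0;-1 0 0 0 0 0 0'
python3 -c "
from h import *
o=ctrl.get_obs();print(np.degrees(o['eef_rot']),o['moment'])"
```

```text
time_s: 57.3
ee_pos: [0.4062, -0.3994, 0.1109]
eef_rot: [3.135, 0.009, 1.533]
force: [-0.2, 0.2, 0.3]
grip_width: 0.0399
grip_force: 0.0
time_s: 57.8
ee_pos: [0.4058, -0.399, 0.1099]
eef_rot: [3.136, 0.008, 1.534]
force: [-1.4, 0.9, 3.6]
grip_width: 0.0136
grip_force: 39.7
[179.68879444   0.45692133  87.88761858] [0.08933514 0.19171642 0.02498127]
time_s: 58.18
ee_pos: [0.4058, -0.399, 0.1099]
eef_rot: [3.136, 0.008, 1.491]
force: [-1.7, 0.7, 5.2]
grip_width: 0.0134
grip_force: 39.7
[179.67037662   0.4405142   85.44693082] [0.10143833 0.35051229 0.01352066]
time_s: 58.55
ee_pos: [0.4059, -0.3989, 0.1099]
eef_rot: [3.136, 0.008, 1.449]
force: [-2.5, 1.5, 5.6]
grip_width: 0.0136
grip_force: 40.9
[179.66451047   0.4370057   83.02481059] [0.13283946 0.36780267 0.85681661]
```

```bash
python3 -m inch '-1 0 0 0 0 0 0.1;-1 0 0 0 0 0 0;-0.15 0 0 0 0 0 0;-0.15 0 0 0 0 0 0;-0.15 0 0 0 0 0 0;-0.15 0 0 -0.9 0 0 0;-0.15 0 0 -0.9 0 0 0;-0.15 -0.5 0 -0.9 0 0 0'
python3 -m inch '-0.15 -1 0 -0.5 0 0 0;-0.15 -1 0 0 0 0 0;-0.15 -1 0 0 0 0 0;-0.15 0 0 0 0 0 0;-0.15 0 0 0 0 0 0'
python3 - <<'E'
from h import *
for k in range(2):
    c=camera("top");P=cloud(c)
    for i,Q,m in blobs(P,.131,.15,reg=(.33,.48,-.48,-.32)):
        x=Q[:,:2]-Q[:,:2].mean(0);w,V=np.linalg.eigh(x.T@x);print(np.degrees(np.arctan2(*V[::-1,1]))%180,len(Q))
show(c,.088,.112,reg=(.38,.66,-.3,.45))
E
```

```text
time_s: 59.55
ee_pos: [0.4034, -0.4127, 0.1915]
eef_rot: [3.136, 0.007, 1.43]
force: [0.5, 0.6, 0.4]
grip_width: 0.04
grip_force: 0.0
time_s: 60.18
ee_pos: [0.3906, -0.5014, 0.2059]
eef_rot: [3.136, 0.006, 1.429]
force: [-0.4, -0.3, 0.2]
grip_width: 0.04
grip_force: 0.0
85.40150956985978 83
84.67067539496456 87
px(363,199) n106 z0.103 rect c(617,-217) s(28,28) ang85 bgr[46 54 66]
px(306,205) n104 z0.103 rect c(604,-61) s(29,28) ang1 bgr[47 55 67]
px(270,210) n102 z0.103 rect c(595,37) s(27,30) ang90 bgr[49 58 69]
px(346,257) n107 z0.105 rect c(462,-163) s(28,28) ang42 bgr[ 82 125  85]
px(324,259) n107 z0.105 rect c(456,-103) s(28,29) ang87 bgr[141  99  82]
px(302,262) n103 z0.105 rect c(450,-46) s(29,27) ang88 bgr[ 76  85 197]
px(280,265) n105 z0.105 rect c(442,13) s(27,29) ang89 bgr[172 193 208]
px(256,269) n103 z0.105 rect c(436,77) s(27,29) ang88 bgr[ 97 180 214]
```

The switch bar is at 85°, against its stop, and everything else is in place.

```bash
python3 -c "
from station import ticket
print(ticket.hand_in())"
```

```text
the job is handed in; nothing more can be done
None
```

The job is handed in, with no verdict returned: the one tipped spare stands in line in the stock tray, all five bottles are in pockets 1–5 in colour order (green was knocked aside mid-run and still racked), and the main switch is turned on to its end stop, at about 60 s of the 192 s allowed.

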